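# Moisture-test the leather heels and sort them for gluing or drying

### The job

Take the moisture meter from its dock and check it with both pins on the dock's two brass contacts, then test the leather heels one by one from the robot's left to its right: set the pins gently astride the light blue dot by the heel's straight front edge, then astride the dot by its round back, holding the meter still and upright for two seconds on each point, as on the contacts, to let the reading settle. Stand the meter back in its dock, then lay the damp (dark brown) heels on the slatted drying rack and the dry (pale tan) ones in the blue gluing tray, each flat inside the lip on the slats or the floor with its dots up. Leave the jar, hammer, thread cone, tin and cup where they are.

Things in the scene. Friction and masses are not known exactly. Their poses are not given: they have to be found in the camera images.
- meter: orange and black pin-type moisture meter, 130 g, upright in its dock, pins down. Case 46 mm (x) by 26 mm (y), from 14 to 130 mm above the origin; below it two steel pins 3 mm thick, 14 mm long, at x = +8 and -8 mm. Origin midway between the pin points, z up the case. Take it from above across the 26 mm, above the dock's walls
- meter_tip (a point): the point midway between the two pin points (the meter's origin)
- dock: black dock, fixed. Origin on the bench under the middle of its pocket; x, y as the docked meter's, z up. Pocket 54 mm (x) by 34 mm (y) inside, open at the top, walls to 60 mm; the case stands on ledges in it, the meter's origin 10 mm above the bench, pins free. A low deck (top 18 mm) on the -x side carries two brass check contacts
- dock_check (a point): point midway between the two brass check contacts (discs 13 mm across, 16 mm apart along the dock's x) on the deck's top, 65 mm from the pocket's middle towards the dock's -x; rigid
- board: green cutting mat 150 x 500 mm, 2 mm thick, fixed on the bench, with the heels in a row along its y (about 120 mm apart); origin under its middle
- tray: gluing tray, blue enamelled, for the dry heels; fixed. Floor 4 mm thick, 130 mm (its x) by 150 mm (its y) inside, a 6 mm lip above the floor all round, 5 mm wide. Origin under its middle, z up; room for four heels two by two
- rack: drying rack of pale wooden slats for the damp heels; fixed. The slats' top is 15 mm above the bench, 130 mm (its x) by 150 mm (its y) inside, a 6 mm lip above the slats all round, 5 mm wide. Origin under its middle, z up; room for four heels two by two
- gluejar: closed jar with a blue lid, 60 mm across, 95 mm tall; a bystander, leave it alone; origin under its middle
- hammer: hammer lying on the bench; a bystander, leave it alone
- tin: closed round brass rivet tin, 52 mm across, 28 mm tall; a bystander, not always there, leave it alone; origin under its middle
- cup: white cup, 70 mm across, 75 mm tall; a bystander, not always there, leave it alone; origin under its middle
- spool: thread cone, 44 mm across, 66 mm tall; a bystander, leave it alone; origin under its middle
- heel1_dry: dry, pale tan stacked-leather heel, rigid, 60 g; absent, or at place 1 of the row from the robot's left (+y). D-shaped, 54 mm long (x), 48 wide (y), 24 tall: straight front edge at x = +27 mm, flat flanks back to x = -3, then half-round to x = -27. Two light blue dots 8 mm across on its top, at (13, 0, 24) mm by the front and (-11, 0, 24) mm by the back. Origin under its middle, z up
- heel1_damp: damp, dark brown stacked-leather heel, rigid, 60 g; absent, or at place 1 of the row from the robot's left (+y). D-shaped, 54 mm long (x), 48 wide (y), 24 tall: straight front edge at x = +27 mm, flat flanks back to x = -3, then half-round to x = -27. Two light blue dots 8 mm across on its top, at (13, 0, 24) mm by the front and (-11, 0, 24) mm by the back. Origin under its middle, z up
- heel2_dry: dry, pale tan stacked-leather heel, rigid, 60 g; absent, or at place 2 of the row from the robot's left (+y). D-shaped, 54 mm long (x), 48 wide (y), 24 tall: straight front edge at x = +27 mm, flat flanks back to x = -3, then half-round to x = -27. Two light blue dots 8 mm across on its top, at (13, 0, 24) mm by the front and (-11, 0, 24) mm by the back. Origin under its middle, z up
- heel2_damp: damp, dark brown stacked-leather heel, rigid, 60 g; absent, or at place 2 of the row from the robot's left (+y). D-shaped, 54 mm long (x), 48 wide (y), 24 tall: straight front edge at x = +27 mm, flat flanks back to x = -3, then half-round to x = -27. Two light blue dots 8 mm across on its top, at (13, 0, 24) mm by the front and (-11, 0, 24) mm by the back. Origin under its middle, z up
- heel3_dry: dry, pale tan stacked-leather heel, rigid, 60 g; absent, or at place 3 of the row from the robot's left (+y). D-shaped, 54 mm long (x), 48 wide (y), 24 tall: straight front edge at x = +27 mm, flat flanks back to x = -3, then half-round to x = -27. Two light blue dots 8 mm across on its top, at (13, 0, 24) mm by the front and (-11, 0, 24) mm by the back. Origin under its middle, z up
- heel3_damp: damp, dark brown stacked-leather heel, rigid, 60 g; absent, or at place 3 of the row from the robot's left (+y). D-shaped, 54 mm long (x), 48 wide (y), 24 tall: straight front edge at x = +27 mm, flat flanks back to x = -3, then half-round to x = -27. Two light blue dots 8 mm across on its top, at (13, 0, 24) mm by the front and (-11, 0, 24) mm by the back. Origin under its middle, z up
- heel4_dry: dry, pale tan stacked-leather heel, rigid, 60 g; absent, or at place 4 of the row from the robot's left (+y). D-shaped, 54 mm long (x), 48 wide (y), 24 tall: straight front edge at x = +27 mm, flat flanks back to x = -3, then half-round to x = -27. Two light blue dots 8 mm across on its top, at (13, 0, 24) mm by the front and (-11, 0, 24) mm by the back. Origin under its middle, z up
- heel4_damp: damp, dark brown stacked-leather heel, rigid, 60 g; absent, or at place 4 of the row from the robot's left (+y). D-shaped, 54 mm long (x), 48 wide (y), 24 tall: straight front edge at x = +27 mm, flat flanks back to x = -3, then half-round to x = -27. Two light blue dots 8 mm across on its top, at (13, 0, 24) mm by the front and (-11, 0, 24) mm by the back. Origin under its middle, z up
Not all that is in view belongs to the job. What is shaped like the heel2_damp but pink or purple is not meant.

How it is judged (in metres and radians):
On the way, in this order (a step that is already met when the one before it is completed fails the run):
1. the meter is checked: both pins on the dock's two brass contacts, upright (distance between meter_tip and dock_check below 0.006 m and angle between the x axis of meter and the x axis of dock, either way round below 0.25 rad and contact force between meter and dock above 0.5 N and angle between meter's own z axis and vertical below 0.2 rad), for 1.6 s.
2. heel position 1, counted from the left: the dot by its straight front edge is tested, pins astride it and touching the leather (((x of meter_tip in the frame of heel1_dry between 0.007 and 0.019 m and y of meter_tip in the frame of heel1_dry between -0.006 and 0.006 m and z of meter_tip in the frame of heel1_dry between 0.02 and 0.028 m and contact force between meter and heel1_dry above 0.5 N and angle between the z axis of meter and the z axis of heel1_dry, either way round below 0.2 rad) or (x of meter_tip in the frame of heel1_damp between 0.007 and 0.019 m and y of meter_tip in the frame of heel1_damp between -0.006 and 0.006 m and z of meter_tip in the frame of heel1_damp between 0.02 and 0.028 m and contact force between meter and heel1_damp above 0.5 N and angle between the z axis of meter and the z axis of heel1_damp, either way round below 0.2 rad))), for 1.6 s.
3. heel position 1, counted from the left: then the dot by its round back is tested, pins astride it and touching the leather (((x of meter_tip in the frame of heel1_dry between -0.017 and -0.005 m and y of meter_tip in the frame of heel1_dry between -0.006 and 0.006 m and z of meter_tip in the frame of heel1_dry between 0.02 and 0.028 m and contact force between meter and heel1_dry above 0.5 N and angle between the z axis of meter and the z axis of heel1_dry, either way round below 0.2 rad) or (x of meter_tip in the frame of heel1_damp between -0.017 and -0.005 m and y of meter_tip in the frame of heel1_damp between -0.006 and 0.006 m and z of meter_tip in the frame of heel1_damp between 0.02 and 0.028 m and contact force between meter and heel1_damp above 0.5 N and angle between the z axis of meter and the z axis of heel1_damp, either way round below 0.2 rad))), for 1.6 s.
4. heel position 2, counted from the left: the dot by its straight front edge is tested, pins astride it and touching the leather (((x of meter_tip in the frame of heel2_dry between 0.007 and 0.019 m and y of meter_tip in the frame of heel2_dry between -0.006 and 0.006 m and z of meter_tip in the frame of heel2_dry between 0.02 and 0.028 m and contact force between meter and heel2_dry above 0.5 N and angle between the z axis of meter and the z axis of heel2_dry, either way round below 0.2 rad) or (x of meter_tip in the frame of heel2_damp between 0.007 and 0.019 m and y of meter_tip in the frame of heel2_damp between -0.006 and 0.006 m and z of meter_tip in the frame of heel2_damp between 0.02 and 0.028 m and contact force between meter and heel2_damp above 0.5 N and angle between the z axis of meter and the z axis of heel2_damp, either way round below 0.2 rad))), for 1.6 s.
5. heel position 2, counted from the left: then the dot by its round back is tested, pins astride it and touching the leather (((x of meter_tip in the frame of heel2_dry between -0.017 and -0.005 m and y of meter_tip in the frame of heel2_dry between -0.006 and 0.006 m and z of meter_tip in the frame of heel2_dry between 0.02 and 0.028 m and contact force between meter and heel2_dry above 0.5 N and angle between the z axis of meter and the z axis of heel2_dry, either way round below 0.2 rad) or (x of meter_tip in the frame of heel2_damp between -0.017 and -0.005 m and y of meter_tip in the frame of heel2_damp between -0.006 and 0.006 m and z of meter_tip in the frame of heel2_damp between 0.02 and 0.028 m and contact force between meter and heel2_damp above 0.5 N and angle between the z axis of meter and the z axis of heel2_damp, either way round below 0.2 rad))), for 1.6 s.
6. heel position 3, counted from the left: the dot by its straight front edge is tested, pins astride it and touching the leather (((x of meter_tip in the frame of heel3_dry between 0.007 and 0.019 m and y of meter_tip in the frame of heel3_dry between -0.006 and 0.006 m and z of meter_tip in the frame of heel3_dry between 0.02 and 0.028 m and contact force between meter and heel3_dry above 0.5 N and angle between the z axis of meter and the z axis of heel3_dry, either way round below 0.2 rad) or (x of meter_tip in the frame of heel3_damp between 0.007 and 0.019 m and y of meter_tip in the frame of heel3_damp between -0.006 and 0.006 m and z of meter_tip in the frame of heel3_damp between 0.02 and 0.028 m and contact force between meter and heel3_damp above 0.5 N and angle between the z axis of meter and the z axis of heel3_damp, either way round below 0.2 rad))), for 1.6 s.
7. heel position 3, counted from the left: then the dot by its round back is tested, pins astride it and touching the leather (((x of meter_tip in the frame of heel3_dry between -0.017 and -0.005 m and y of meter_tip in the frame of heel3_dry between -0.006 and 0.006 m and z of meter_tip in the frame of heel3_dry between 0.02 and 0.028 m and contact force between meter and heel3_dry above 0.5 N and angle between the z axis of meter and the z axis of heel3_dry, either way round below 0.2 rad) or (x of meter_tip in the frame of heel3_damp between -0.017 and -0.005 m and y of meter_tip in the frame of heel3_damp between -0.006 and 0.006 m and z of meter_tip in the frame of heel3_damp between 0.02 and 0.028 m and contact force between meter and heel3_damp above 0.5 N and angle between the z axis of meter and the z axis of heel3_damp, either way round below 0.2 rad))), for 1.6 s.
8. heel position 4, counted from the left: the dot by its straight front edge is tested, pins astride it and touching the leather (((x of meter_tip in the frame of heel4_dry between 0.007 and 0.019 m and y of meter_tip in the frame of heel4_dry between -0.006 and 0.006 m and z of meter_tip in the frame of heel4_dry between 0.02 and 0.028 m and contact force between meter and heel4_dry above 0.5 N and angle between the z axis of meter and the z axis of heel4_dry, either way round below 0.2 rad) or (x of meter_tip in the frame of heel4_damp between 0.007 and 0.019 m and y of meter_tip in the frame of heel4_damp between -0.006 and 0.006 m and z of meter_tip in the frame of heel4_damp between 0.02 and 0.028 m and contact force between meter and heel4_damp above 0.5 N and angle between the z axis of meter and the z axis of heel4_damp, either way round below 0.2 rad))), for 1.6 s.
9. heel position 4, counted from the left: then the dot by its round back is tested, pins astride it and touching the leather (((x of meter_tip in the frame of heel4_dry between -0.017 and -0.005 m and y of meter_tip in the frame of heel4_dry between -0.006 and 0.006 m and z of meter_tip in the frame of heel4_dry between 0.02 and 0.028 m and contact force between meter and heel4_dry above 0.5 N and angle between the z axis of meter and the z axis of heel4_dry, either way round below 0.2 rad) or (x of meter_tip in the frame of heel4_damp between -0.017 and -0.005 m and y of meter_tip in the frame of heel4_damp between -0.006 and 0.006 m and z of meter_tip in the frame of heel4_damp between 0.02 and 0.028 m and contact force between meter and heel4_damp above 0.5 N and angle between the z axis of meter and the z axis of heel4_damp, either way round below 0.2 rad))), for 1.6 s.
10. the meter stands in its dock again, let go (horizontal distance between meter and dock below 0.008 m and z of meter in the frame of dock below 0.014 m and angle between meter's own z axis and vertical below 0.12 rad and contact force between meter and the fingers below 0.1 N), for 0.3 s.
At the end, for the whole second after the job is handed in: damp heels flat on the rack and dry ones flat in the tray: middles within 45 mm (x) and 55 mm (y) of its middle, undersides within 4 mm of slats or floor, tilt under 0.12 rad, at rest; meter upright in its dock within 8 mm, at rest; the other things within 30 mm of their starts (x of heel1_dry in the frame of tray between -0.045 and 0.045 m and y of heel1_dry in the frame of tray between -0.055 and 0.055 m and z of heel1_dry in the frame of tray between 0 and 0.008 m and angle between each of heel1_dry, heel1_damp, heel2_dry, heel2_damp, heel3_dry, heel3_damp, heel4_dry, heel4_damp, meter's own z axis and vertical below 0.12 rad and linear speed of each of heel1_dry, heel1_damp, heel2_dry, heel2_damp, heel3_dry, heel3_damp, heel4_dry, heel4_damp, meter below 0.02 m/s and x of heel1_damp in the frame of rack between -0.045 and 0.045 m and y of heel1_damp in the frame of rack between -0.055 and 0.055 m and z of heel1_damp in the frame of rack between 0.011 and 0.019 m and x of heel2_dry in the frame of tray between -0.045 and 0.045 m and y of heel2_dry in the frame of tray between -0.055 and 0.055 m and z of heel2_dry in the frame of tray between 0 and 0.008 m and x of heel2_damp in the frame of rack between -0.045 and 0.045 m and y of heel2_damp in the frame of rack between -0.055 and 0.055 m and z of heel2_damp in the frame of rack between 0.011 and 0.019 m and x of heel3_dry in the frame of tray between -0.045 and 0.045 m and y of heel3_dry in the frame of tray between -0.055 and 0.055 m and z of heel3_dry in the frame of tray between 0 and 0.008 m and x of heel3_damp in the frame of rack between -0.045 and 0.045 m and y of heel3_damp in the frame of rack between -0.055 and 0.055 m and z of heel3_damp in the frame of rack between 0.011 and 0.019 m and x of heel4_dry in the frame of tray between -0.045 and 0.045 m and y of heel4_dry in the frame of tray between -0.055 and 0.055 m and z of heel4_dry in the frame of tray between 0 and 0.008 m and x of heel4_damp in the frame of rack between -0.045 and 0.045 m and y of heel4_damp in the frame of rack between -0.055 and 0.055 m and z of heel4_damp in the frame of rack between 0.011 and 0.019 m and horizontal distance between meter and dock below 0.008 m and z of meter in the frame of dock below 0.014 m and distance of each of gluejar, hammer, spool, tin, cup from where it was at the start of the episode below 0.03 m); the robot touches nothing.
It fails at once if the meter is pressed hard (over 60 N) on a heel (contact force between meter and heel1_dry above 60 N or contact force between meter and heel1_damp above 60 N or contact force between meter and heel2_dry above 60 N or contact force between meter and heel2_damp above 60 N or contact force between meter and heel3_dry above 60 N or contact force between meter and heel3_damp above 60 N or contact force between meter and heel4_dry above 60 N or contact force between meter and heel4_damp above 60 N).
It fails at once if the jar, hammer, thread cone, tin or cup is pushed over 30 mm or knocked over (distance of any of gluejar, hammer, spool, tin, cup from where it was at the start of the episode above 0.03 m or angle between any of gluejar, spool, cup's own z axis and vertical above 0.5 rad).
Of heel1_dry, heel1_damp only 1 to 1 are there at a start; the rules pass over those that are not, and their reading is None.
Of heel2_dry, heel2_damp, tin only 1 to 1 are there at a start; the rules pass over those that are not, and their reading is None.
Of heel3_dry, heel3_damp only 1 to 1 are there at a start; the rules pass over those that are not, and their reading is None.
Of heel4_dry, heel4_damp, cup only 1 to 1 are there at a start; the rules pass over those that are not, and their reading is None.
At some moment in a run one of heel1_dry, heel1_damp, heel2_dry, heel2_damp, heel3_dry, heel3_damp, heel4_dry, heel4_damp may be knocked a few centimetres aside while the robot is not near it.
Once in a run the grip may slacken for a moment while it holds something.
It also fails if it takes over 208 s, if anything falls off the work surface, if the arm or the gripper's body presses on something with over 40 N, if the wrist force passes 120 N, or if a joint passes its speed limit or range.

### The arm

A 7-joint arm with a two-finger parallel gripper is mounted at the origin on the work surface. World frame = base frame: x ahead of the robot, y to its left, z up, the work surface at z = 0. Lengths are in mm, angles in degrees, forces in N, time in s.
With the tool pointing down it reaches from about 400 to 925 mm from the base axis. Payload 5.6 kg.
Tool frame: the origin (TCP) lies at the centre of the arm's flange, where the gripper is bolted on; the fingertips stand 173 mm ahead of it and the grasp point (between the pads) lies 155 mm ahead of it; z points along the fingers, y is the line along which they close (so a half turn about z gives the same grasp; the last joint's range is limited). The gripper opens to 85 mm and grips with 20 to 120 N. Pads are 22 mm wide; open, the fingers measure 114 mm over their backs; the gripper's body (76 mm by 85 mm) begins 54 mm behind the grasp point. The pads swing forward as they close: fully open they stand 13 mm farther back than shut.
Start: joints at [-77.98, 26.786, -0.665, 91.828, 0.344, 61.387, -3.226], TCP at [162.608, 629.333, 404.69] pointing down, gripper open.
Joint ranges: [-144.91, 144.91], [-17.63, 115.5], [-89.93, 88.59], [15.96, 139.68], [-74.01, 254.01], [8.47, 105.57], [-167.45, 167.45]. Speed limits (degrees/s): [147.25, 147.25, 180, 180, 180, 180, 180].

### API

Orientations are given as a 3x3 rotation matrix whose columns are the frame's x, y, z axes.
In Python, from cell import arm gives the robot as it stands. The module is installed in compiled form; this text tells all that it offers.
- The arm moves only by the shell command python3 -m pendant 'ROWS' [FORCE]. ROWS is JSON, a list that holds one entry, the list of rows, each a list of 5 numbers: the closure, from -1 (fully open) to 1 (shut), then the shift along the tool's x, y, z normalised to -1 to 1, where 1 is 80 mm, then the turn about the tool's z normalised to -1 to 1, where 1 is pi/2 rad. A call has 1 to 12 rows; each row is the pose to reach, as a shift and turn from the pose commanded when the call began, along the tool's axes at that moment; what a row does not reach only later rows make up. A row lasts 1/10 s, in which the tool goes at most 50 mm and 8.59 degrees, less where a joint would pass 70% of its speed; a pose out of reach is approached as far as the arm can. A call with a number of a shift or a turn outside -1 to 1 is refused whole. A call with a gripper value outside its range is refused whole. The fingers move at their own pace and stop on an object; FORCE is the grip in N (left out, the last holds). Time passes only in rows, so rows that repeat a pose let the fingers close. It gives the time, the measured TCP pose, the force, the opening and the grip force at its end, in the units of the state.
- arm.state(): the state, without advancing time (a new reading comes with each control period).
- arm.snapshot(name): name is "scene" or "top" or "wrist"; returns the picture (384x512x3 uint8, blue, green, red); there is no depth.
- arm.calibration(name): a dict with "vertical_fov" (degrees; the focal length in pixels is half the picture's height over the tangent of half this angle, whatever the lens; pixels are square), "cx", "cy" (the principal point, pixels), "origin" and "attitude" of the camera in the world. Camera axes: x right, y down, z forward; pixel columns grow to the right and rows downward; lengths in mm; the calibration is good to about 2 mm. A picture is of the moment at which its call begins: read the wrist's pose just before it. calibration takes no time and is no camera call; for the wrist camera it gives the pose at the moment of the call.
- arm.job_done(): hands the job in; it is judged then, once.
The state is a dict: "t": time; "joint_positions": joint angles; "dq": joint speeds; "tau": joint torques, N m; "tcp_pos": TCP position; "tcp_rot": TCP orientation; "wrist_force": force on the tool from outside, world axes, zero at the start; "wrist_torque": the same for the moment, N m; "grip_width": finger opening in mm; "finger_force": force on a finger pad.
Only numpy, scipy, OpenCV 4.12 (cv2) and the standard library are available. Lean on these libraries where they do the work, as an engineer would, in place of code of your own. Each camera call takes 0.05 s, during which the arm holds its last target. There are 200 camera calls.

## Working session

There is one attempt and no reset: what is moved stays moved. The work goes in short steps, Python scripts to look and compute and a shell command to move; the robot and the scene stay as the last step left them, time stands still between calls to the robot, and variables do not carry over. Pictures are saved under pics/ and viewed, at most 14 in all, crops included, and the job is handed in when it is done.

```bash
mkdir -p pics; cat > h.py <<'E'
import numpy as np, cv2
from cell import arm
def snap(n,f=None):
    c=arm.calibration(n); im=arm.snapshot(n)
    if f: cv2.imwrite('pics/'+f,im)
    return im,c
def foc(c): return 192/np.tan(np.radians(c['vertical_fov'])/2)
def ray(c,uv,z):
    uv=np.atleast_2d(uv).astype(float);f=foc(c)
    d=np.c_[(uv[:,0]-c['cx'])/f,(uv[:,1]-c['cy'])/f,np.ones(len(uv))]@np.array(c['attitude']).T
    o=np.array(c['origin']); return (o+d*((z-o[2])/d[:,2])[:,None])[:,:2]
def blobs(m,amin=15):
    n,l,s,ce=cv2.connectedComponentsWithStats(m.astype(np.uint8))
    return [(s[i,4],ce[i],l==i) for i in range(1,n) if s[i,4]>=amin]
def rel(p,rot=None):
    "world point(3) -> tool-axis shift in row units"
    s=arm.state(); return np.array(s['tcp_rot']).T@(np.array(p)-s['tcp_pos'])/80
E
python3 - <<'E'
from h import *
for n in ['top','scene']:
    im,c=snap(n,n+'0.png'); print(n,c)
s=arm.state(); print(s)
E
```

```text
top {'vertical_fov': 42.74737697418264, 'cx': 265.6651899768072, 'cy': 184.9185362979092, 'origin': array([ 201.49380228,   41.56970091, 1470.83622787]), 'attitude': array([[ 0.02118831, -0.97684322,  0.21290462],
       [-0.99976916, -0.0214606 ,  0.00103229],
       [ 0.00356068, -0.21287735, -0.97707244]])}
scene {'vertical_fov': 42.19131383507566, 'cx': 257.859118779505, 'cy': 190.31171066365928, 'origin': array([1147.69823978, -173.65197924, 1136.4687229 ]), 'attitude': array([[ 0.31153998,  0.80678741, -0.50203278],
       [ 0.95020021, -0.26889331,  0.1575308 ],
       [-0.00789939, -0.52610879, -0.85038058]])}
{'t': 0.1, 'joint_positions': array([-77.98007815,  26.83182543,  -0.66331198,  91.87722754,
         0.34215018,  61.38856937,  -3.22466638]), 'dq': array([-0.02196583, -0.17017022,  0.03848521, -0.07438542,  0.03840928,
       -0.05318137, -0.0513541 ]), 'tau': array([ 9.42525039e-04, -5.33518982e+01,  2.17596197e-02, -2.51964515e+01,
        1.15588331e-02,  4.31110922e-03,  1.19261767e-05]), 'tcp_pos': array([162.5626885 , 629.09699875, 403.81203687]), 'tcp_rot': array([[-9.68198592e-01,  2.50182708e-01, -3.14101489e-04],
       [ 2.50182883e-01,  9.68197210e-01, -1.63959120e-03],
       [-1.06085182e-04, -1.66603271e-03, -9.99998607e-01]]), 'wrist_force': array([0.02762655, 0.06903162, 0.00986998]), 'wrist_torque': array([-0.01958045, -0.0265263 , -0.02951405]), 'finger_force': 0.0, 'grip_width': 85.58962042220432}
```

View pics/top0.png

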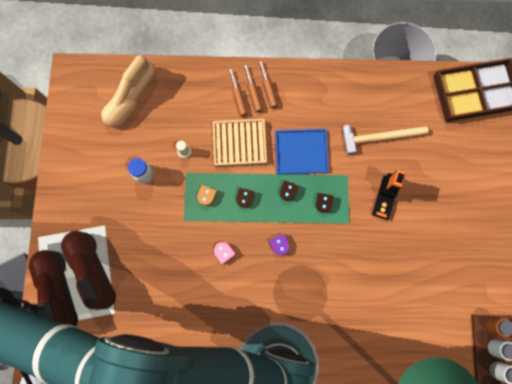

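View pics/scene0.png

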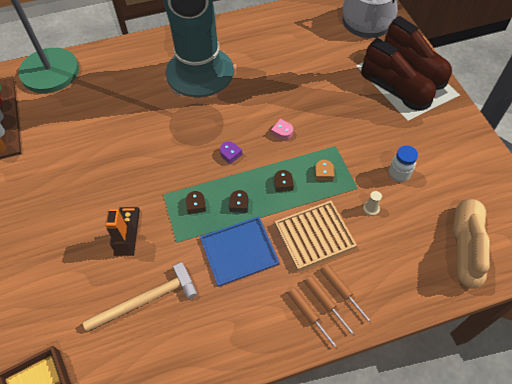

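Both views show four heels on the mat, from the left: tan at top-view (206,195), then dark at (245,198), (289,190) and (325,203). The rack is at (240,142), the tray at (302,152), and the docked meter at (388,195) with its deck toward the robot. The pink and purple heels are decoys.

```bash
python3 - <<'E'
from h import *
im=cv2.imread('pics/top0.png'); c=arm.calibration('top')
for n,uv,z in [('h1',(206,195),24),('h2',(245,198),24),('h3',(289,190),24),('h4',(325,203),24),('rack',(240,142),15),('tray',(302,152),4),('mtop',(396,178),130),('deck',(382,212),18),('jar',(140,170),60),('cone',(183,149),40),('ham',(350,140),20)]:
    print(n,ray(c,uv,z).round())
big=cv2.resize(im[150:240,170:420],None,fx=3.2,fy=3.2,interpolation=cv2.INTER_CUBIC);cv2.imwrite('pics/big.png',big)
w,c=snap('wrist','w0.png'); s=arm.state();print(c, np.array(s['tcp_rot']).T@(c['origin']-s['tcp_pos']))
E
```

```text
h1 [[482. 222.]]
h2 [[475. 104.]]
h3 [[503. -28.]]
h4 [[ 465. -136.]]
rack [[653. 125.]]
tray [[628. -68.]]
mtop [[ 522. -323.]]
deck [[ 443. -307.]]
jar [[546. 416.]]
cone [[619. 296.]]
ham [[ 665. -214.]]
{'vertical_fov': 66.98573055104075, 'cx': 254.23451128581465, 'cy': 192.6241633708399, 'origin': array([ 80.92743484, 650.21725995, 374.00366853]), 'attitude': array([[ 2.50062232e-01,  9.14821332e-01,  3.17129012e-01],
       [ 9.68229454e-01, -2.36005612e-01, -8.26624147e-02],
       [-7.77113714e-04,  3.27724398e-01, -9.44773049e-01]])} [8.43065905e+01 3.14448665e-02 2.99294347e+01]
```

View pics/big.png

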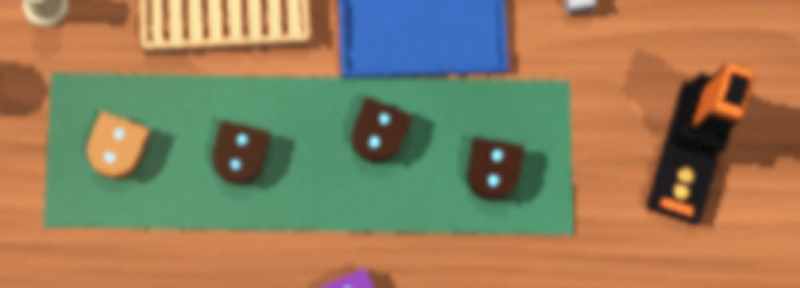

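Heel fronts face away from the robot, each yawed about -10 to -23°. The dock is at about -16°, close to the tool's current yaw. I'm moving above the row for wrist views.

```bash
python3 -m pendant '[[[-1,-0.775,-0.885,0,0],[-1,-0.775,-0.885,0,0]]]' | tail -c 600
python3 -m pendant '[[[-1,-0.775,-0.885,0,0],[-1,-0.775,-0.885,0,0]]]' >/dev/null
python3 -m pendant '[[[-1,-0.775,-0.885,0,0],[-1,-0.775,-0.885,0,0]]]' >/dev/null
python3 -m pendant '[[[-1,-0.775,-0.885,0,0],[-1,-0.775,-0.885,0,0]]]' >/dev/null
python3 -m pendant '[[[-1,-0.775,-0.885,0,0],[-1,-0.775,-0.885,0,0]]]' >/dev/null
python3 -m pendant '[[[-1,-0.775,-0.885,0,0],[-1,-0.775,-0.885,0,0]]]' >/dev/null
python3 -m pendant '[[[-1,-0.775,-0.885,0,0],[-1,-0.775,-0.885,0,0],[-1,-0.775,-0.885,0,0],[-1,-0.775,-0.885,0,0],[-1,-0.775,-0.885,0,0]]]'
python3 - <<'E'
from h import *
w,c=snap('wrist','w1.png'); np.save('w1.npy',c); print(c['origin'])
E
```

```text
t: 0.35
tcp_pos: [204.9, 544.3, 403.7]
tcp_rot: [[-0.969, 0.248, -0.0], [0.248, 0.969, -0.002], [-0.0, -0.002, -1.0]]
wrist_force: [1.0, -0.8, 1.0]
grip_width: 85.0
finger_force: 0.0
t: 1.85
tcp_pos: [458.4, 42.0, 404.4]
tcp_rot: [[-0.969, 0.249, -0.001], [0.249, 0.969, 0.0], [0.001, 0.0, -1.0]]
wrist_force: [-1.1, -0.1, -0.3]
grip_width: 85.5
finger_force: 0.0
[376.67890185  62.9959353  374.70090682]
```

View pics/w1.png

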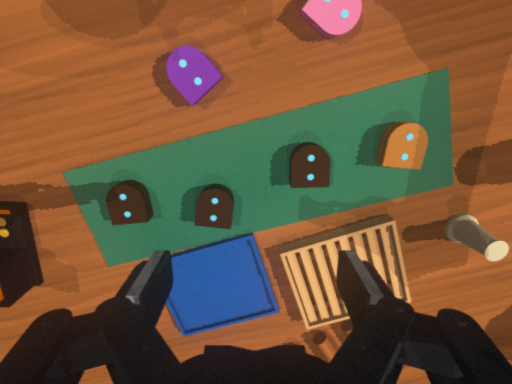

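The wrist view is mirrored: heel 1 (tan) is at (404,150) on the right and heel 4 at (127,205). Tray, rack and cone are below the row, and the dock is at the left edge.

```bash
cat >> h.py <<'E'
def dots(im,c,z=24):
    hsv=cv2.cvtColor(im,cv2.COLOR_BGR2HSV)
    m=cv2.inRange(hsv,(85,40,150),(105,190,255))>0
    return [(a,ce.round(1),ray(c,ce,z)[0].round(1)) for a,ce,_ in blobs(m,12)]
E
python3 - <<'E'
from h import *
im=cv2.imread('pics/w1.png'); c=np.load('w1.npy',allow_pickle=True).item()
D=dots(im,c)
for d in D: print(*d)
P=np.array([d[2] for d in D if d[2][0]>420])
for k in range(4):
    pass
import itertools
for a,b in itertools.combinations(range(len(P)),2):
    if 20<np.linalg.norm(P[a]-P[b])<28:
        f,g=(P[a],P[b]) if P[a][0]>P[b][0] else (P[b],P[a])
        u=(f-g)/np.linalg.norm(f-g); print('heel',f,g,'mid',((f+g)/2-u).round(1),'yaw',np.degrees(np.arctan2(u[1],u[0])).round(1))
hsv=cv2.cvtColor(im,cv2.COLOR_BGR2HSV)
m=cv2.inRange(hsv,(100,150,60),(125,255,255)); 
cs=max(cv2.findContours(m,0,1)[0],key=cv2.contourArea); q=cv2.approxPolyDP(cs,12,True)[:,0]; print('tray',q.tolist(),ray(c,q,10).round(1).tolist())
for z,q in((21,[(280,246),(390,216),(411,297),(305,328)]),): print('rack',ray(c,q,z).round(1).tolist())
t=cv2.imread('pics/top0.png');ct=arm.calibration('top')
print('dockchk',ray(ct,[(384.4,204),(382.8,209.4)],18))
m=cv2.inRange(cv2.cvtColor(t,cv2.COLOR_BGR2HSV),(105,150,60),(125,255,255))
cs=max(cv2.findContours(m,0,1)[0],key=cv2.contourArea);r=cv2.minAreaRect(cs);print('traytop',r,ray(ct,r[0],8))
E
python3 -m pendant '[[[-1,-0.39,-1,0,0],[-1,-0.39,-1,0,0]]]' >/dev/null
python3 -m pendant '[[[-1,-0.39,-1,0,0],[-1,-0.39,-1,0,0]]]' >/dev/null
python3 -m pendant '[[[-1,-0.39,-1,0,0],[-1,-0.39,-1,0,0]]]' >/dev/null
python3 -m pendant '[[[-1,-0.2,-1,0,0],[-1,-0.2,-1,0,0],[-1,-0.2,-1,0,0],[-1,-0.2,-1,0,0],[-1,-0.2,-1,0,0]]]'
python3 - <<'E'
from h import *
w,c=snap('wrist','w2.png'); np.save('w2.npy',c); print(c['origin'])
E
```

```text
46 [343.9  13.6] [324.3 174.4]
42 [182.5  63. ] [327.3  -6. ]
38 [197.6  80.9] [349.2   4.5]
34 [409.  136.5] [471.4 230.7]
36 [310.8 157.5] [467.3 111.8]
32 [404.2 156.4] [494.4 223. ]
36 [310.1 176.6] [491.1 106.4]
32 [122.5 196.5] [ 457.2 -132. ]
32 [214.5 200.5] [491.9 -19.1]
31 [127.1 213.7] [ 481.1 -135.5]
30 [213.  217.5] [514.3 -28. ]
heel [494.4 223. ] [471.4 230.7] mid [482.  227.2] yaw -18.5
heel [491.1 106.4] [467.3 111.8] mid [478.2 109.3] yaw -12.8
heel [ 481.1 -135.5] [ 457.2 -132. ] mid [ 468.2 -133.6] yaw -8.3
heel [514.3 -28. ] [491.9 -19.1] mid [502.2 -23.2] yaw -21.7
tray [[251, 235], [171, 256], [166, 302], [184, 335], [277, 311]] [[558.6, 12.0], [562.6, -107.9], [636.7, -142.6], [704.6, -136.8], [695.6, 18.0]]
rack [[579.4, 48.0], [571.9, 199.3], [710.4, 216.3], [728.1, 53.8]]
dockchk [[ 467.18079801 -315.21816749]
 [ 450.6155532  -309.91426271]]
traytop ((301.5546569824219, 151.4209747314453), (42.3917350769043, 50.03993225097656), 87.79740142822266) [[628.89887993 -65.81800358]]
t: 3.0
tcp_pos: [485.6, -294.3, 404.4]
tcp_rot: [[-0.969, 0.247, -0.0], [0.247, 0.969, 0.001], [0.001, 0.001, -1.0]]
wrist_force: [0.0, 1.4, -0.2]
grip_width: 85.7
finger_force: 0.0
[ 403.91922072 -273.29001914  374.60938046]
```

View pics/w2.png

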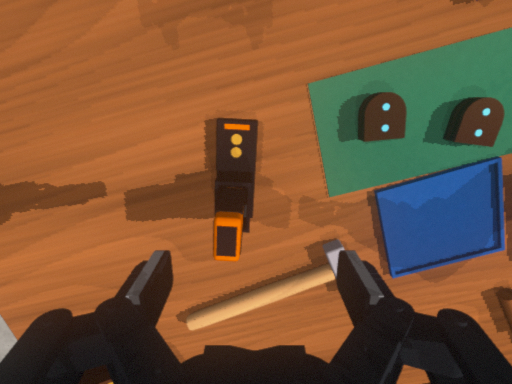

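Contacts are at (236,139) and (236,152), and the meter's orange top is centred near (228,237). I'm computing the dock pose from these.

```bash
python3 - <<'E'
from h import *
im=cv2.imread('pics/w2.png'); c=np.load('w2.npy',allow_pickle=True).item()
hsv=cv2.cvtColor(im,cv2.COLOR_BGR2HSV)
m=cv2.inRange(hsv,(18,100,120),(32,255,255))>0; m[:,300:]=0; m[180:]=0
for a,ce,_ in blobs(m,10): print('contact',a,ce.round(1),ray(c,ce,18)[0].round(1))
m=cv2.inRange(hsv,(8,200,120),(17,255,255))>0
for a,ce,b in blobs(m,60):
    r=cv2.minAreaRect(np.argwhere(b)[:,::-1].astype(np.float32)); print('orange',a,r)
    if a>300: print(ray(c,cv2.boxPoints(r),140).round(1).tolist(), ray(c,r[0],140))
    else: print(ray(c,cv2.boxPoints(r),18).round(1).tolist())
for d in dots(im,c): print(*d)
ct=arm.calibration('top')
print('meter top (top cam)', ray(ct,[(396,178)],140))
E
```

```text
contact 98 [236.1 138.9] [ 451.  -307.3]
contact 91 [235.9 151.9] [ 466.3 -311.9]
orange 149 ((236.4986114501953, 126.5262451171875), (25.228240966796875, 5.834030628204346), 3.012787342071533)
[[435.5, -318.5], [429.0, -316.2], [438.0, -287.3], [444.5, -289.4]]
orange 791 ((227.5, 237.0), (48.0, 29.0), 90.0)
[[492.1, -332.5], [498.4, -307.9], [545.2, -320.5], [538.5, -346.7]] [[ 517.85215499 -326.70676809]]
43 [385.7 106.3] [ 456.7 -128.6]
45 [486.  111.4] [491.5 -15.5]
41 [384.7 127.7] [ 481.  -132.2]
41 [478.2 132.2] [514.  -24.4]
meter top (top cam) [[ 519.19840966 -319.84857121]]
```

```bash
python3 -m pendant '[[[-1,-0.51,-0.30,0,0.02],[-1,-0.51,-0.30,0.0,0.02],[-1,-0.51,-0.30,0.5,0.02],[-1,-0.51,-0.30,0.9,0.02]]]' >/dev/null
python3 -m pendant '[[[-1,0,0,0.4,0],[-1,0,0,0.92,0],[-1,0,0,0.92,0],[-1,0,0,0.92,0]]]'
python3 -m pendant '[[[0,0,0,0,0],[0.2,0,0,0,0],[0.4,0,0,0,0],[1,0,0,0,0],[1,0,0,0,0],[1,0,0,0,0],[1,0,0,0,0],[1,0,0,0,0]]]' 60
python3 - <<'E'
from h import *
w,c=snap('wrist','w3.png'); np.save('w3.npy',c)
E
```

```text
t: 3.85
tcp_pos: [518.8, -329.0, 259.5]
tcp_rot: [[-0.96, 0.279, -0.001], [0.279, 0.96, 0.0], [0.001, 0.0, -1.0]]
wrist_force: [0.9, -0.2, 1.0]
grip_width: 85.3
finger_force: 0.0
t: 4.65
tcp_pos: [518.7, -329.8, 260.2]
tcp_rot: [[-0.96, 0.28, 0.001], [0.28, 0.96, 0.0], [-0.001, 0.001, -1.0]]
wrist_force: [-0.5, 0.9, 6.1]
grip_width: 25.6
finger_force: 58.0
```

View pics/w3.png

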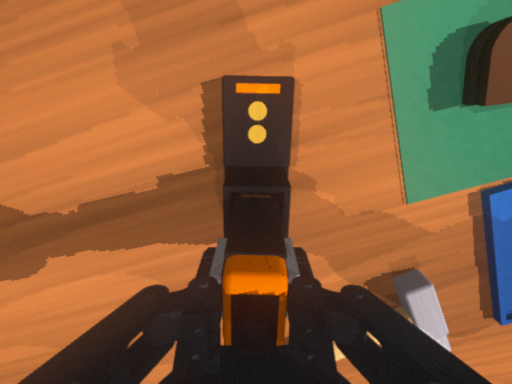

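Meter gripped, with the contacts in view at (257,110) and (257,133). Lifting it out and checking where the pins sit.

```bash
python3 -m pendant '[[[1,0,0,-0.3,0],[1,0,0,-0.6,0],[1,0,0,-1,0],[1,0,0,-1,0],[1,0,0,-1,0]]]'
python3 -m pendant '[[[1,0.4,0,0,0],[1,0.8,0,0,0],[1,0.8,0,0,0],[1,0.8,0,0,0],[1,0.8,0,0,0]]]'
python3 - <<'E'
from h import *
w,c=snap('wrist','w4.png'); np.save('w4.npy',c)
im=cv2.imread('pics/w3.png'); c=np.load('w3.npy',allow_pickle=True).item()
hsv=cv2.cvtColor(im,cv2.COLOR_BGR2HSV)
m=cv2.inRange(hsv,(18,100,120),(32,255,255))>0; m[:,300:]=0; m[180:]=0
for a,ce,_ in blobs(m,10): print('contact',a,ce.round(1),ray(c,ce,18)[0].round(1))
cv2.imwrite('pics/w4c.png',cv2.resize(w[60:280,120:400],None,fx=2.5,fy=2.5))
E
```

```text
t: 5.2
tcp_pos: [518.3, -329.6, 339.3]
tcp_rot: [[-0.96, 0.28, 0.001], [0.28, 0.96, 0.0], [-0.001, 0.0, -1.0]]
wrist_force: [-0.2, -0.1, -1.8]
grip_width: 25.9
finger_force: 58.5
t: 5.7
tcp_pos: [457.7, -311.6, 338.5]
tcp_rot: [[-0.96, 0.28, -0.0], [0.28, 0.96, -0.0], [0.0, -0.0, -1.0]]
wrist_force: [0.5, 1.3, -1.0]
grip_width: 25.8
finger_force: 58.6
contact 13 [264.4  87.2] [ 437.1 -298.3]
contact 296 [257.2 110.5] [ 450.6 -307.3]
contact 282 [256.8 133.7] [ 466.1 -312.1]
```

View pics/w4c.png

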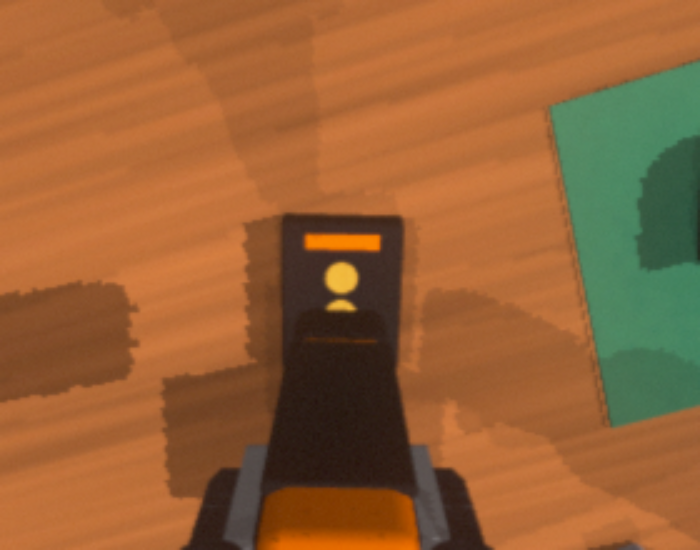

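The case hides the pins, but its near bottom edge is visible at about row 184 of the full image. That gives the meter's offset in the grip.

```bash
cat >> h.py <<'E'
def tip(im,c,s,dz=250.0):
    "meter tip xy from near bottom edge of case; returns world xy, tool offset"
    g=im.astype(int).sum(2)
    z=s['tcp_pos'][2]-dz+14
    R=np.array(s['tcp_rot'])
    col=im[:,238:276].astype(int).sum(2).mean(1)
    return z,R
E
python3 - <<'E'
from h import *
im=cv2.imread('pics/w4.png'); c=np.load('w4.npy',allow_pickle=True).item(); s=arm.state()
R=np.array(s['tcp_rot']);z=s['tcp_pos'][2]-250+14
g=im.astype(int).sum(2)
print([int(g[r,243:270].mean()) for r in range(176,206)])
for r in(190,195,200): print(r,g[r,225:290].tolist())
for q in [(241,184.5),(271,184.5),(256,184.5)]:
    p=ray(c,q,z)[0]; print(q,(R.T[:2,:2]@(p-s['tcp_pos'][:2])).round(1))
# orange top near edge (z tip+130)
p=ray(c,(256,255),s['tcp_pos'][2]-250+130)[0];print((R.T[:2,:2]@(p-s['tcp_pos'][:2])).round(1))
E
```

```text
[227, 173, 145, 153, 203, 244, 269, 255, 158, 106, 102, 99, 98, 97, 99, 99, 100, 106, 107, 125, 136, 108, 97, 96, 96, 95, 95, 92, 94, 94]
190 [241, 219, 212, 206, 209, 206, 200, 182, 124, 128, 131, 129, 122, 105, 104, 106, 110, 111, 98, 104, 106, 106, 108, 99, 103, 97, 99, 103, 85, 103, 93, 93, 95, 108, 102, 99, 99, 98, 101, 85, 106, 100, 101, 95, 104, 96, 107, 108, 118, 123, 133, 146, 142, 142, 184, 255, 266, 276, 275, 292, 318, 323, 323, 324, 295]
195 [227, 209, 202, 208, 201, 203, 198, 184, 124, 121, 135, 133, 114, 104, 110, 89, 116, 134, 129, 138, 145, 137, 126, 123, 131, 119, 125, 134, 115, 134, 133, 133, 131, 131, 115, 114, 105, 113, 120, 124, 120, 112, 127, 122, 127, 121, 119, 120, 117, 127, 132, 146, 141, 149, 222, 309, 317, 311, 317, 317, 340, 364, 350, 316, 316]
200 [207, 198, 189, 191, 195, 192, 185, 166, 119, 109, 107, 100, 95, 97, 105, 110, 109, 102, 97, 110, 105, 94, 101, 99, 95, 90, 84, 90, 99, 87, 95, 97, 93, 94, 102, 103, 99, 90, 101, 103, 92, 102, 108, 90, 93, 90, 104, 104, 108, 99, 111, 114, 126, 162, 221, 285, 293, 295, 301, 301, 329, 346, 325, 302, 302]
(241, 184.5) [19.5 -9.6]
(271, 184.5) [19.5 12.7]
(256, 184.5) [19.5  1.6]
[29.8  0.8]
```

```bash
python3 -m pendant '[[[1,0,0,0.3,0],[1,0,0,0.6,0],[1,0,0,0.76,0],[1,0,0,0.76,0],[1,0,0,0.76,0]]]'
python3 - <<'E'
from h import *
c=np.load('w4.npy',allow_pickle=True).item(); R=np.array(arm.state()['tcp_rot'])
p=ray(c,(256.8,170.8),18)[0]; print((R.T[:2,:2]@(p-np.array([457.7,-311.6]))).round(1))
im,c=snap('scene','s1.png'); 
cv2.imwrite('pics/s1c.png',cv2.resize(im[150:290,60:200],None,fx=4.2,fy=4.2,interpolation=cv2.INTER_CUBIC))
E
```

```text
t: 6.25
tcp_pos: [457.4, -312.2, 278.5]
tcp_rot: [[-0.96, 0.28, 0.0], [0.28, 0.96, -0.001], [-0.0, -0.0, -1.0]]
wrist_force: [0.4, -0.9, -0.7]
grip_width: 25.4
finger_force: 58.6
[7.5 2.9]
```

View pics/s1c.png

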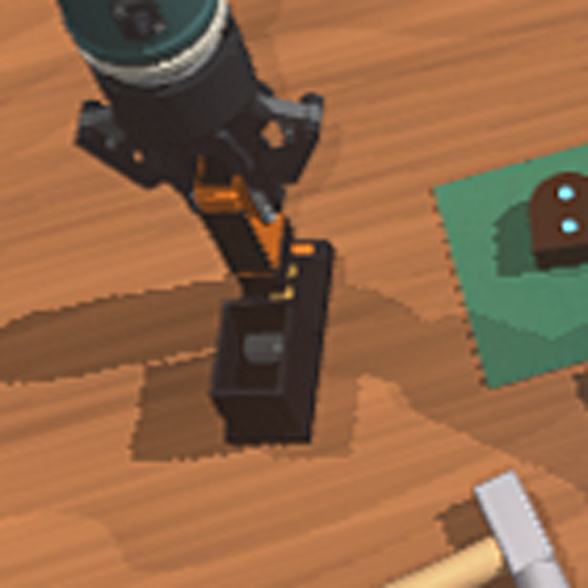

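```bash
python3 -m pendant '[[[1,0.01,0.005,0.04,0],[1,0.01,0.005,0.08,0],[1,0.01,0.005,0.11,0],[1,0.01,0.005,0.11,0]]]'
python3 -m pendant '[[[1,0,0,0.01,0],[1,0,0,0.02,0],[1,0,0,0.02,0],[1,0,0,0.02,0]]]'
python3 -m pendant '[[[1,0,0,0.01,0],[1,0,0,0.02,0],[1,0,0,0.02,0],[1,0,0,0.02,0]]]'
```

```text
t: 6.7
tcp_pos: [456.2, -311.1, 269.3]
tcp_rot: [[-0.96, 0.28, -0.0], [0.28, 0.96, 0.0], [0.0, 0.0, -1.0]]
wrist_force: [0.1, -0.3, -1.2]
grip_width: 25.2
finger_force: 58.6
t: 7.1
tcp_pos: [456.3, -311.3, 268.1]
tcp_rot: [[-0.96, 0.281, 0.0], [0.281, 0.96, -0.0], [-0.0, 0.0, -1.0]]
wrist_force: [-0.4, 1.6, 0.5]
grip_width: 25.4
finger_force: 58.9
t: 7.5
tcp_pos: [456.5, -311.5, 267.6]
tcp_rot: [[-0.96, 0.281, 0.001], [0.281, 0.96, 0.0], [-0.001, 0.001, -1.0]]
wrist_force: [-1.6, 2.3, 10.6]
grip_width: 25.4
finger_force: 57.6
```

```bash
python3 -m pendant '[[[1,0,0,0,0],[1,0,0,0,0],[1,0,0,0,0],[1,0,0,0,0],[1,0,0,0,0],[1,0,0,0,0],[1,0,0,0,0],[1,0,0,0,0],[1,0,0,0,0],[1,0,0,0,0],[1,0,0,0,0],[1,0,0,0,0]]]'
python3 -m pendant '[[[1,0,0,0,0],[1,0,0,0,0],[1,0,0,0,0],[1,0,0,0,0],[1,0,0,0,0],[1,0,0,0,0],[1,0,0,0,0],[1,0,0,0,0],[1,0,0,0,0],[1,0,0,0,0],[1,0,0,0,0]]]'
python3 - <<'E'
from h import *
im,c=snap('wrist','w5.png'); np.save('w5.npy',c)
im,c=snap('scene','s2.png') 
cv2.imwrite('pics/s2c.png',cv2.resize(im[190:260,90:160],None,fx=8,fy=8,interpolation=cv2.INTER_CUBIC))
print(arm.state()['wrist_force'])
E
```

```text
t: 8.7
tcp_pos: [456.5, -311.5, 267.6]
tcp_rot: [[-0.96, 0.281, 0.001], [0.281, 0.96, 0.0], [-0.001, 0.001, -1.0]]
wrist_force: [-2.0, 1.6, 11.0]
grip_width: 25.3
finger_force: 57.6
t: 9.8
tcp_pos: [456.5, -311.5, 267.6]
tcp_rot: [[-0.96, 0.281, 0.001], [0.281, 0.96, 0.0], [-0.001, 0.001, -1.0]]
wrist_force: [-2.6, 1.1, 11.1]
grip_width: 25.4
finger_force: 57.6
[-2.28865847  1.85123212 10.76378055]
```

View pics/s2c.png

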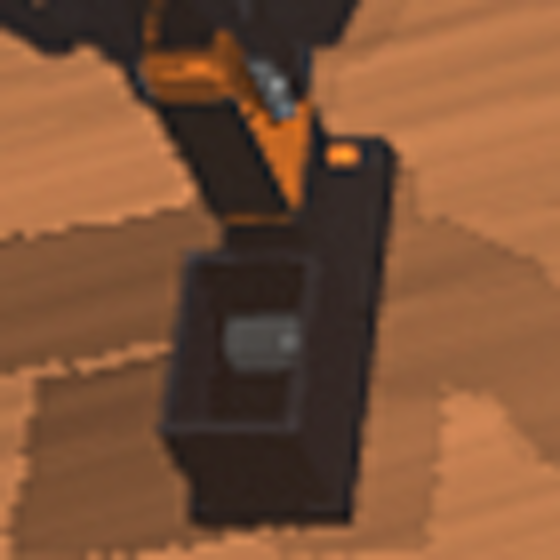

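Contact at 11 N with the meter upright over the discs, held for more than 2 s. Lifting now and carrying it over to heel 1.

```bash
python3 -m pendant '[[[1,0,0,-0.2,0],[1,0,0,-0.6,0],[1,0,0,-0.8,0],[1,0,0,-0.8,0]]]' >/dev/null
python3 -m pendant '[[[1,0.178,0.932,0,0],[1,0.178,0.932,0,0]]]' >/dev/null
python3 -m pendant '[[[1,0.178,0.932,0,0],[1,0.178,0.932,0,0]]]' >/dev/null
python3 -m pendant '[[[1,0.178,0.932,0,0],[1,0.178,0.932,0,0]]]' >/dev/null
python3 -m pendant '[[[1,0.178,0.932,0,0],[1,0.178,0.932,0,0]]]' >/dev/null
python3 -m pendant '[[[1,0.178,0.932,0,0],[1,0.178,0.932,0,0]]]' >/dev/null
python3 -m pendant '[[[1,0.178,0.932,0,0],[1,0.178,0.932,0,0]]]' >/dev/null
python3 -m pendant '[[[1,0.178,0.932,0,0],[1,0.178,0.932,0,0],[1,0.178,0.932,0,0],[1,0.178,0.932,0,0],[1,0.178,0.932,0,0]]]'
cat > m.py <<'E'
from h import *
import sys
def look(f):
    s=arm.state(); im,c=snap('wrist',f)
    R=np.array(s['tcp_rot']);
    for z in (26,):
      for a,uv,p in dots(im,c,z):
        o=R.T[:2,:2]@(p-s['tcp_pos'][:2])
        print(a,uv,p,'tool',o.round(1),'shift rows',((o-[-1.8,2.4])/80).round(3))
    g=im[:,244:268].astype(int).sum(2).mean(1); print('bottom edge rows',g[178:192].astype(int).tolist())
    print('down to 26:',((s['tcp_pos'][2]-249.8-26)/80).round(3))
look(sys.argv[1])
E
python3 m.py w6.png
```

```text
t: 12.0
tcp_pos: [506.9, 216.3, 329.7]
tcp_rot: [[-0.959, 0.282, -0.001], [0.282, 0.959, -0.001], [0.001, -0.001, -1.0]]
wrist_force: [0.0, 0.2, -1.6]
grip_width: 25.2
finger_force: 58.8
54 [256.4 143.6] [470.5 229. ] tool [38.5  1.9] shift rows [ 0.503 -0.006]
49 [255.  168.6] [493.3 220.9] tool [14.3  0.6] shift rows [ 0.201 -0.023]
61 [138.8 174.1] [466.7 110.4] tool [   8.6 -113. ] shift rows [ 0.131 -1.442]
41 [143.5 197.2] [490.2 105.1] tool [ -15.4 -111.4] shift rows [-0.17  -1.423]
34 [ 33.2 229.6] [490.9 -20.1] tool [ -51.4 -231.3] shift rows [-0.62  -2.922]
46 [ 37.1 249.9] [513.6 -28.6] tool [ -75.6 -233.1] shift rows [-0.922 -2.943]
bottom edge rows [434, 434, 433, 431, 404, 313, 180, 132, 126, 127, 126, 124, 125, 126]
down to 26: 0.674
```

View pics/w6.png

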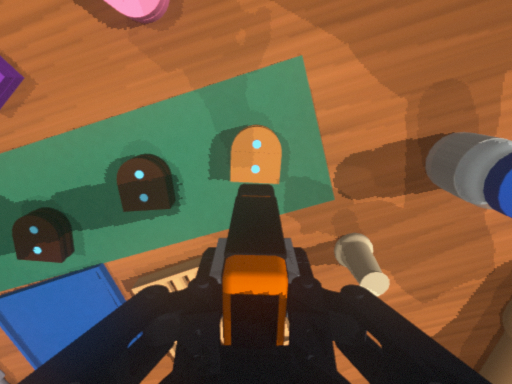

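Heel 1's dots are at (256,144) for the back and (255,169) for the front, just ahead of the meter. Moving onto the front dot and descending gently.

```bash
python3 -m pendant '[[[1,0.2,-0.02,0,0],[1,0.2,-0.02,0.2,0],[1,0.2,-0.02,0.4,0],[1,0.2,-0.02,0.55,0],[1,0.2,-0.02,0.63,0],[1,0.2,-0.02,0.63,0],[1,0.2,-0.02,0.63,0]]]'
python3 -m pendant '[[[1,0,0,0.02,0],[1,0,0,0.04,0],[1,0,0,0.05,0],[1,0,0,0.05,0]]]'
```

```text
t: 12.75
tcp_pos: [491.5, 220.4, 280.2]
tcp_rot: [[-0.96, 0.281, 0.0], [0.281, 0.96, 0.0], [-0.0, 0.0, -1.0]]
wrist_force: [-0.7, 1.6, -1.4]
grip_width: 25.4
finger_force: 59.0
t: 13.15
tcp_pos: [491.3, 220.7, 276.1]
tcp_rot: [[-0.96, 0.28, 0.0], [0.28, 0.96, 0.0], [-0.0, 0.0, -1.0]]
wrist_force: [-0.0, 0.3, -0.7]
grip_width: 25.3
finger_force: 59.2
```

```bash
python3 -m pendant '[[[1,0,0,0.01,0],[1,0,0,0.015,0],[1,0,0,0.015,0],[1,0,0,0.015,0]]]'
python3 - <<'E'
from h import *
im,c=snap('scene','s3.png') 
cv2.imwrite('pics/s3c.png',cv2.resize(im[120:200,285:365],None,fx=7,fy=7,interpolation=cv2.INTER_CUBIC))
E
```

```text
t: 13.55
tcp_pos: [491.5, 220.7, 275.8]
tcp_rot: [[-0.96, 0.281, 0.001], [0.281, 0.96, 0.001], [-0.0, 0.001, -1.0]]
wrist_force: [-2.4, -0.5, 7.9]
grip_width: 25.6
finger_force: 60.2
```

View pics/s3c.png

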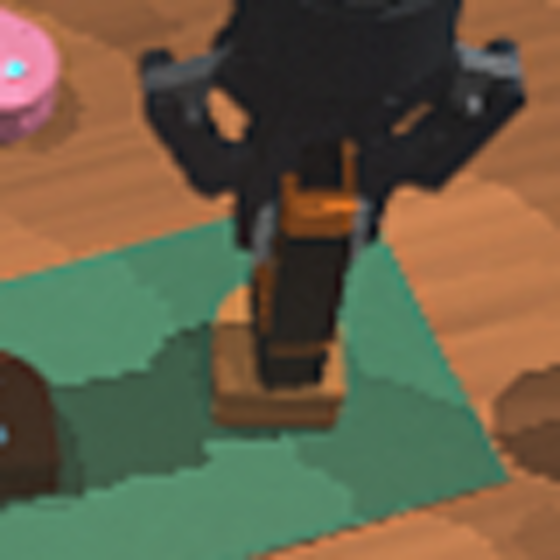

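The meter stands upright on heel 1 with its case bottom at crop (262–322, 380) and the heel front spanning 212–345. I'll check this numerically while holding.

```bash
python3 -m pendant '[[[1,0,0,0,0],[1,0,0,0,0],[1,0,0,0,0],[1,0,0,0,0],[1,0,0,0,0],[1,0,0,0,0],[1,0,0,0,0],[1,0,0,0,0],[1,0,0,0,0],[1,0,0,0,0],[1,0,0,0,0],[1,0,0,0,0]]]' >/dev/null
python3 - <<'E'
from h import *
c=arm.calibration('scene');f=foc(c);A=np.array(c['attitude'])
def pr(p):
    q=A.T@(np.array(p)-c['origin']); u=np.array([c['cx']+f*q[0]/q[2],c['cy']+f*q[1]/q[2]]); return ((u-[285,120]+.5)*7).round().astype(int).tolist()
def fr(o,yaw,z0,pts):
    C,S=np.cos(yaw),np.sin(yaw); return [pr([o[0]+C*x-S*y,o[1]+S*x+C*y,z0+z]) for x,y,z in pts]
# meter with tip at tcp + tool(0,0)
yaw=np.radians(-16.3)
print('case bottom +x corners',fr((491.5,220.7),yaw,26,[(23,13,14),(23,-13,14),(8,0,0),(-8,0,0)]))
f_=np.array([491.5,220.7]); y=np.radians(-19.5)
o=f_-13*np.array([np.cos(y),np.sin(y)])
print('heel front corners', fr(o,y,2,[(27,24,24),(27,-24,24),(27,24,0),(27,-24,0)]))
E
```

```text
case bottom +x corners [[325, 391], [256, 393], [283, 379], [278, 345]]
heel front corners [[345, 394], [219, 392], [338, 428], [213, 426]]
```

```bash
sed -i 's/-1.8,2.4/-1.0,2.4/' m.py
python3 -m pendant '[[[1,0,0,0,0],[1,0,0,0,0],[1,0,0,0,0],[1,0,0,0,0],[1,0,0,0,0],[1,0,0,0,0],[1,0,0,0,0],[1,0,0,0,0],[1,0,0,0,0],[1,0,0,0,0]]]'
python3 -m pendant '[[[1,0,0,-0.08,0],[1,0,0,-0.15,0],[1,0.15,0.01,-0.15,0],[1,0.292,0.016,-0.15,0],[1,0.292,0.016,-0.15,0],[1,0.292,0.016,-0.08,0],[1,0.292,0.016,-0.03,0],[1,0.292,0.016,-0.02,0],[1,0.292,0.016,-0.01,0],[1,0.292,0.016,0,0],[1,0.292,0.016,0,0],[1,0.292,0.016,0,0]]]'
```

```text
t: 15.8
tcp_pos: [491.5, 220.7, 275.7]
tcp_rot: [[-0.96, 0.281, 0.001], [0.281, 0.96, 0.001], [-0.0, 0.001, -1.0]]
wrist_force: [-1.7, -0.5, 8.5]
grip_width: 25.7
finger_force: 60.2
t: 17.0
tcp_pos: [469.6, 228.3, 275.6]
tcp_rot: [[-0.96, 0.281, 0.0], [0.281, 0.96, 0.001], [0.0, 0.001, -1.0]]
wrist_force: [-2.2, -0.9, 9.5]
grip_width: 25.2
finger_force: 60.4
```

```bash
python3 -m pendant '[[[1,0,0,0,0],[1,0,0,0,0],[1,0,0,0,0],[1,0,0,0,0],[1,0,0,0,0],[1,0,0,0,0],[1,0,0,0,0],[1,0,0,0,0],[1,0,0,0,0],[1,0,0,0,0],[1,0,0,0,0],[1,0,0,0,0]]]'
python3 -m pendant '[[[1,0,0,0,0],[1,0,0,0,0],[1,0,0,0,0],[1,0,0,0,0],[1,0,0,0,0],[1,0,0,0,0],[1,0,0,0,0],[1,0,0,0,0],[1,0,0,0,0],[1,0,0,0,0]]]'
python3 -m pendant '[[[1,0,0,-0.2,0],[1,0,0,-0.6,0],[1,0,0,-0.7,0],[1,-0.43,-0.70,-0.7,0],[1,-0.43,-0.7,-0.7,0]]]' >/dev/null
python3 -m pendant '[[[1,-0.43,-0.70,0,0],[1,-0.43,-0.7,0,0],[1,-0.43,-0.7,0,0],[1,-0.43,-0.7,0,0],[1,-0.43,-0.7,0,0]]]'
python3 m.py w7.png
```

```text
t: 18.2
tcp_pos: [469.6, 228.2, 275.6]
tcp_rot: [[-0.96, 0.281, 0.0], [0.281, 0.96, 0.001], [0.0, 0.001, -1.0]]
wrist_force: [-2.2, -1.8, 9.0]
grip_width: 25.6
finger_force: 60.4
t: 19.2
tcp_pos: [469.6, 228.3, 275.6]
tcp_rot: [[-0.96, 0.281, 0.0], [0.281, 0.96, 0.001], [0.0, 0.001, -1.0]]
wrist_force: [-3.7, -1.5, 9.4]
grip_width: 25.4
finger_force: 60.4
t: 20.2
tcp_pos: [503.4, 102.9, 330.3]
tcp_rot: [[-0.96, 0.279, -0.001], [0.279, 0.96, 0.0], [0.001, 0.0, -1.0]]
wrist_force: [0.3, 0.4, -1.7]
grip_width: 25.2
finger_force: 59.2
87 [69.8 23.3] [327.7  -5.6] tool [ 138.5 -153.2] shift rows [ 1.744 -1.945]
76 [93.  46.8] [349.    4.9] tool [ 121.  -137.2] shift rows [ 1.525 -1.745]
61 [376.8 112.6] [470.6 229.5] tool [ 66.8 112.4] shift rows [0.847 1.375]
56 [372.  139.1] [493.4 221.7] tool [ 42.7 111.3] shift rows [0.547 1.361]
63 [251.2 144.5] [466.5 111. ] tool [37.7 -2.6] shift rows [ 0.484 -0.062]
58 [252.9 169.5] [490.4 105.7] tool [13.3 -1. ] shift rows [ 0.179 -0.042]
41 [134.6 203.3] [490.9 -19.3] tool [ -22.  -120.9] shift rows [-0.263 -1.541]
36 [135.6 224.8] [513.3 -28. ] tool [ -45.9 -123. ] shift rows [-0.562 -1.568]
bottom edge rows [166, 165, 167, 169, 186, 220, 140, 100, 98, 99, 96, 98, 98, 98]
down to 26: 0.681
```

```bash
python3 -m pendant '[[[1,0.18,-0.042,0,0],[1,0.18,-0.042,0.2,0],[1,0.18,-0.042,0.4,0],[1,0.18,-0.042,0.55,0],[1,0.18,-0.042,0.63,0],[1,0.18,-0.042,0.65,0],[1,0.18,-0.042,0.67,0],[1,0.18,-0.042,0.685,0],[1,0.18,-0.042,0.69,0],[1,0.18,-0.042,0.69,0],[1,0.18,-0.042,0.69,0]]]'
```

```text
t: 21.35
tcp_pos: [489.2, 102.5, 276.0]
tcp_rot: [[-0.96, 0.281, 0.001], [0.281, 0.96, 0.0], [-0.001, 0.001, -1.0]]
wrist_force: [-1.4, -0.1, 2.7]
grip_width: 25.3
finger_force: 59.3
```

```bash
python3 -m pendant '[[[1,0,0,0.006,0],[1,0,0,0.006,0],[1,0,0,0.006,0],[1,0,0,0.006,0],[1,0,0,0.006,0],[1,0,0,0.006,0],[1,0,0,0.006,0],[1,0,0,0.006,0],[1,0,0,0.006,0],[1,0,0,0.006,0],[1,0,0,0.006,0],[1,0,0,0.006,0]]]'
python3 -m pendant '[[[1,0,0,0,0],[1,0,0,0,0],[1,0,0,0,0],[1,0,0,0,0],[1,0,0,0,0],[1,0,0,0,0],[1,0,0,0,0],[1,0,0,0,0],[1,0,0,0,0],[1,0,0,0,0],[1,0,0,0,0]]]' 
python3 -m pendant '[[[1,0,0,-0.08,0],[1,0,0,-0.15,0],[1,0.15,-0.02,-0.15,0],[1,0.305,-0.02,-0.15,0],[1,0.305,-0.02,-0.15,0],[1,0.305,-0.02,-0.08,0],[1,0.305,-0.02,-0.03,0],[1,0.305,-0.02,-0.02,0],[1,0.305,-0.02,-0.01,0],[1,0.305,-0.02,0,0],[1,0.305,-0.02,0,0],[1,0.305,-0.02,0,0]]]'
```

```text
t: 22.55
tcp_pos: [489.4, 102.5, 275.8]
tcp_rot: [[-0.96, 0.281, 0.001], [0.281, 0.96, 0.001], [-0.001, 0.001, -1.0]]
wrist_force: [-0.7, -0.9, 5.7]
grip_width: 25.4
finger_force: 60.2
t: 23.65
tcp_pos: [489.4, 102.4, 275.8]
tcp_rot: [[-0.96, 0.281, 0.001], [0.281, 0.96, 0.001], [-0.001, 0.001, -1.0]]
wrist_force: [-0.6, -0.0, 6.6]
grip_width: 25.5
finger_force: 60.2
t: 24.85
tcp_pos: [465.4, 107.6, 275.7]
tcp_rot: [[-0.96, 0.281, -0.0], [0.281, 0.96, 0.001], [0.0, 0.0, -1.0]]
wrist_force: [-2.9, 0.1, 7.6]
grip_width: 25.7
finger_force: 60.4
```

```bash
python3 -m pendant '[[[1,0,0,0,0],[1,0,0,0,0],[1,0,0,0,0],[1,0,0,0,0],[1,0,0,0,0],[1,0,0,0,0],[1,0,0,0,0],[1,0,0,0,0],[1,0,0,0,0],[1,0,0,0,0],[1,0,0,0,0],[1,0,0,0,0]]]' | tail -3
python3 -m pendant '[[[1,0,0,0,0],[1,0,0,0,0],[1,0,0,0,0],[1,0,0,0,0],[1,0,0,0,0],[1,0,0,0,0],[1,0,0,0,0],[1,0,0,0,0],[1,0,0,0,0],[1,0,0,0,0]]]'
python3 -m pendant '[[[1,0,0,-0.2,0],[1,0,0,-0.6,0],[1,0,0,-0.7,0],[1,-0.61,-0.73,-0.7,0],[1,-0.61,-0.73,-0.7,0]]]' >/dev/null
python3 -m pendant '[[[1,-0.61,-0.73,0,0],[1,-0.61,-0.73,0,0],[1,-0.61,-0.73,0,0],[1,-0.61,-0.73,0,0],[1,-0.61,-0.73,0,0]]]'
python3 m.py w8.png
```

```text
wrist_force: [-2.4, -0.7, 7.9]
grip_width: 25.4
finger_force: 60.4
t: 27.05
tcp_pos: [465.4, 107.6, 275.7]
tcp_rot: [[-0.96, 0.281, -0.0], [0.281, 0.96, 0.001], [0.0, 0.0, -1.0]]
wrist_force: [-3.7, -0.7, 7.6]
grip_width: 25.4
finger_force: 60.4
t: 28.05
tcp_pos: [525.6, -30.6, 330.4]
tcp_rot: [[-0.96, 0.279, -0.001], [0.279, 0.96, 0.001], [0.001, 0.0, -1.0]]
wrist_force: [-0.0, -0.3, -1.2]
grip_width: 25.5
finger_force: 59.0
82 [390.3  77.9] [466.5 111.9] tool [ 96.5 120.3] shift rows [1.219 1.474]
76 [387.8 106.3] [490.  106.6] tool [ 72.5 121.8] shift rows [0.919 1.492]
72 [ 99.5 132. ] [ 437.9 -155.1] tool [  49.5 -144.1] shift rows [ 0.631 -1.831]
66 [255.8 145.6] [490.9 -18.6] tool [36.7  1.8] shift rows [ 0.471 -0.007]
64 [105.6 157.4] [ 461.5 -160.2] tool [  25.4 -142.4] shift rows [ 0.33 -1.81]
61 [253.3 170.1] [513.2 -27.5] tool [12.8 -0.5] shift rows [ 0.173 -0.036]
bottom edge rows [174, 175, 175, 175, 172, 162, 119, 102, 105, 103, 102, 101, 102, 104]
down to 26: 0.682
```

```bash
python3 -m pendant '[[[1,0.173,-0.036,0,0],[1,0.173,-0.036,0.2,0],[1,0.173,-0.036,0.4,0],[1,0.173,-0.036,0.55,0],[1,0.173,-0.036,0.63,0],[1,0.173,-0.036,0.65,0],[1,0.173,-0.036,0.67,0],[1,0.173,-0.036,0.685,0],[1,0.173,-0.036,0.697,0],[1,0.173,-0.036,0.697,0],[1,0.173,-0.036,0.697,0]]]'
python3 -m pendant '[[[1,0,0,0,0],[1,0,0,0,0],[1,0,0,0,0],[1,0,0,0,0],[1,0,0,0,0],[1,0,0,0,0],[1,0,0,0,0],[1,0,0,0,0],[1,0,0,0,0],[1,0,0,0,0],[1,0,0,0,0],[1,0,0,0,0]]]'
```

```text
t: 29.2
tcp_pos: [512.3, -30.7, 275.9]
tcp_rot: [[-0.96, 0.281, 0.001], [0.281, 0.96, 0.0], [-0.001, 0.001, -1.0]]
wrist_force: [-1.3, 0.9, 4.6]
grip_width: 25.5
finger_force: 59.8
t: 30.4
tcp_pos: [512.3, -30.6, 275.8]
tcp_rot: [[-0.96, 0.28, 0.001], [0.28, 0.96, 0.0], [-0.001, 0.001, -1.0]]
wrist_force: [-1.3, 0.0, 5.3]
grip_width: 25.8
finger_force: 59.8
```

```bash
python3 -m pendant '[[[1,0,0,0,0],[1,0,0,0,0],[1,0,0,0,0],[1,0,0,0,0],[1,0,0,0,0],[1,0,0,0,0],[1,0,0,0,0],[1,0,0,0,0],[1,0,0,0,0],[1,0,0,0,0]]]' | tail -3
python3 -m pendant '[[[1,0,0,-0.08,0],[1,0,0,-0.15,0],[1,0.15,0.029,-0.15,0],[1,0.298,0.029,-0.15,0],[1,0.298,0.029,-0.15,0],[1,0.298,0.029,-0.08,0],[1,0.298,0.029,-0.03,0],[1,0.298,0.029,-0.02,0],[1,0.298,0.029,-0.01,0],[1,0.298,0.029,0.002,0],[1,0.298,0.029,0.002,0],[1,0.298,0.029,0.002,0]]]'
python3 -m pendant '[[[1,0,0,0,0],[1,0,0,0,0],[1,0,0,0,0],[1,0,0,0,0],[1,0,0,0,0],[1,0,0,0,0],[1,0,0,0,0],[1,0,0,0,0],[1,0,0,0,0],[1,0,0,0,0],[1,0,0,0,0],[1,0,0,0,0]]]'
```

```text
wrist_force: [-1.3, 0.2, 5.8]
grip_width: 25.4
finger_force: 59.8
t: 32.6
tcp_pos: [489.9, -22.0, 275.7]
tcp_rot: [[-0.96, 0.281, 0.0], [0.281, 0.96, 0.0], [0.0, 0.0, -1.0]]
wrist_force: [-3.1, -0.1, 7.4]
grip_width: 25.0
finger_force: 60.4
t: 33.8
tcp_pos: [489.9, -22.0, 275.7]
tcp_rot: [[-0.96, 0.281, 0.0], [0.281, 0.96, 0.0], [0.0, 0.001, -1.0]]
wrist_force: [-3.0, 0.6, 7.0]
grip_width: 25.6
finger_force: 60.4
```

```bash
python3 -m pendant '[[[1,0,0,0,0],[1,0,0,0,0],[1,0,0,0,0],[1,0,0,0,0],[1,0,0,0,0],[1,0,0,0,0],[1,0,0,0,0],[1,0,0,0,0],[1,0,0,0,0],[1,0,0,0,0]]]' | tail -3
python3 -m pendant '[[[1,0,0,-0.2,0],[1,0,0,-0.6,0],[1,0,0,-0.7,0],[1,-0.16,-0.88,-0.7,0],[1,-0.16,-0.88,-0.7,0]]]' >/dev/null
python3 -m pendant '[[[1,-0.16,-0.88,0,0],[1,-0.16,-0.88,0,0],[1,-0.16,-0.88,0,0],[1,-0.16,-0.88,0,0],[1,-0.16,-0.88,0,0]]]'
python3 m.py w9.png
```

```text
wrist_force: [-3.5, 0.5, 7.3]
grip_width: 25.2
finger_force: 60.4
t: 35.8
tcp_pos: [475.0, -162.8, 330.6]
tcp_rot: [[-0.96, 0.279, -0.001], [0.279, 0.96, 0.001], [0.001, 0.001, -1.0]]
wrist_force: [0.0, 0.6, -1.7]
grip_width: 25.5
finger_force: 59.2
68 [251.2 144.4] [ 438.1 -154.6] tool [37.7 -2.4] shift rows [ 0.484 -0.06 ]
67 [403.  157.7] [491.2 -17.8] tool [ 24.9 143.8] shift rows [0.323 1.767]
64 [253.2 169.1] [ 461.8 -159.6] tool [13.6 -0.6] shift rows [ 0.182 -0.038]
61 [396.8 181.6] [513.7 -26.5] tool [  0.8 141.7] shift rows [0.023 1.741]
bottom edge rows [196, 195, 194, 199, 228, 258, 167, 125, 119, 121, 121, 119, 121, 121]
down to 26: 0.685
```

View pics/w9.png

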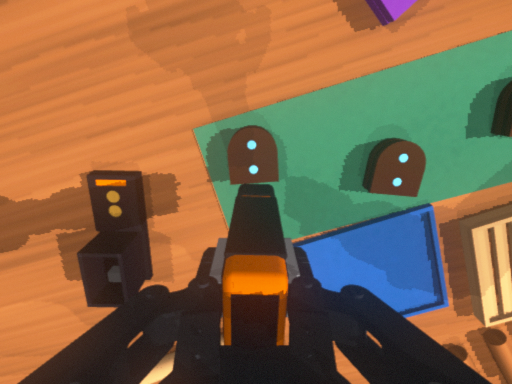

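Heel 4 has been knocked about 30 mm toward the robot's right, but it lies flat on the mat with its dots at (251,144) and (253,169). Testing it where it is.

```bash
python3 -m pendant '[[[1,0.182,-0.038,0,0],[1,0.182,-0.038,0.2,0],[1,0.182,-0.038,0.4,0],[1,0.182,-0.038,0.55,0],[1,0.182,-0.038,0.63,0],[1,0.182,-0.038,0.65,0],[1,0.182,-0.038,0.67,0],[1,0.182,-0.038,0.685,0],[1,0.182,-0.038,0.7,0],[1,0.182,-0.038,0.7,0],[1,0.182,-0.038,0.7,0]]]'
python3 -m pendant '[[[1,0,0,0,0],[1,0,0,0,0],[1,0,0,0,0],[1,0,0,0,0],[1,0,0,0,0],[1,0,0,0,0],[1,0,0,0,0],[1,0,0,0,0],[1,0,0,0,0],[1,0,0,0,0],[1,0,0,0,0],[1,0,0,0,0]]]'
```

```text
t: 36.95
tcp_pos: [460.3, -163.0, 275.8]
tcp_rot: [[-0.96, 0.281, 0.001], [0.281, 0.96, 0.0], [-0.001, 0.001, -1.0]]
wrist_force: [-0.7, -0.6, 5.2]
grip_width: 25.6
finger_force: 60.1
t: 38.15
tcp_pos: [460.3, -163.0, 275.8]
tcp_rot: [[-0.96, 0.281, 0.001], [0.281, 0.96, 0.0], [-0.001, 0.0, -1.0]]
wrist_force: [-2.0, 0.5, 5.4]
grip_width: 25.5
finger_force: 60.1
```

```bash
python3 -m pendant '[[[1,0,0,0,0],[1,0,0,0,0],[1,0,0,0,0],[1,0,0,0,0],[1,0,0,0,0],[1,0,0,0,0],[1,0,0,0,0],[1,0,0,0,0],[1,0,0,0,0],[1,0,0,0,0]]]' | tail -3
python3 -m pendant '[[[1,0,0,-0.08,0],[1,0,0,-0.15,0],[1,0.15,-0.022,-0.15,0],[1,0.301,-0.022,-0.15,0],[1,0.301,-0.022,-0.15,0],[1,0.301,-0.022,-0.08,0],[1,0.301,-0.022,-0.03,0],[1,0.301,-0.022,-0.02,0],[1,0.301,-0.022,-0.01,0],[1,0.301,-0.022,0.002,0],[1,0.301,-0.022,0.002,0],[1,0.301,-0.022,0.002,0]]]'
python3 -m pendant '[[[1,0,0,0,0],[1,0,0,0,0],[1,0,0,0,0],[1,0,0,0,0],[1,0,0,0,0],[1,0,0,0,0],[1,0,0,0,0],[1,0,0,0,0],[1,0,0,0,0],[1,0,0,0,0],[1,0,0,0,0],[1,0,0,0,0]]]'
python3 -m pendant '[[[1,0,0,0,0],[1,0,0,0,0],[1,0,0,0,0],[1,0,0,0,0],[1,0,0,0,0],[1,0,0,0,0],[1,0,0,0,0],[1,0,0,0,0],[1,0,0,0,0],[1,0,0,0,0]]]' | tail -3
```

```text
wrist_force: [-1.7, 0.6, 4.4]
grip_width: 25.2
finger_force: 60.1
t: 40.35
tcp_pos: [436.6, -158.0, 275.6]
tcp_rot: [[-0.96, 0.281, 0.0], [0.281, 0.96, 0.001], [0.0, 0.001, -1.0]]
wrist_force: [-2.6, 1.0, 9.3]
grip_width: 25.5
finger_force: 60.9
t: 41.55
tcp_pos: [436.6, -158.0, 275.6]
tcp_rot: [[-0.96, 0.281, 0.0], [0.281, 0.96, 0.001], [-0.0, 0.001, -1.0]]
wrist_force: [-2.3, 1.0, 9.2]
grip_width: 25.5
finger_force: 60.9
wrist_force: [-2.8, 0.9, 9.3]
grip_width: 25.2
finger_force: 60.9
```

```bash
python3 -m pendant '[[[1,0,0,-0.3,0],[1,0,0,-0.8,0],[1,0,0,-1,0],[1,-0.794,-0.886,-1,0],[1,-0.794,-0.886,-1,0]]]' >/dev/null
python3 -m pendant '[[[1,-0.794,-0.886,0,0],[1,-0.794,-0.886,0,0],[1,-0.794,-0.886,0,0],[1,-0.794,-0.886,0,0],[1,-0.794,-0.886,0,0]]]'
python3 - <<'E'
from h import *
s=arm.state(); d=rel([518.6,-329.7,261]);print(d.round(3))
im,c=snap('wrist','w10.png'); print(im[178:192,244:268].astype(int).sum(2).mean(1).astype(int))
hsv=cv2.cvtColor(im,cv2.COLOR_BGR2HSV)
m=cv2.inRange(hsv,(18,100,120),(32,255,255))>0
for a,ce,_ in blobs(m,40):
    p=ray(c,ce,18)[0]; print(a,ce,p, (np.array(s['tcp_rot']).T[:2,:2]@(p-s['tcp_pos'][:2])).round(1))
E
```

```text
t: 43.55
tcp_pos: [518.4, -328.6, 354.3]
tcp_rot: [[-0.96, 0.28, -0.001], [0.28, 0.96, 0.001], [0.001, 0.001, -1.0]]
wrist_force: [-0.2, -0.2, -1.2]
grip_width: 24.8
finger_force: 59.4
[-0.009 -0.014  1.166]
[90 90 86 89 89 89 87 88 88 89 90 87 90 92]
145 [255.19310345 106.70344828] [ 450.90292287 -307.16528797] [70.7  1.7]
142 [254.95774648 122.8943662 ] [ 466.24015471 -311.86823821] [54.7  1.4]
224 [350.86607143 277.42857143] [ 679.99465185 -249.69446129] [-133.1  120.9]
```

```bash
python3 -m pendant '[[[1,-0.012,-0.013,0.2,0],[1,-0.012,-0.013,0.4,0],[1,-0.012,-0.013,0.5,0],[1,-0.012,-0.013,0.5,0],[1,-0.012,-0.013,0.6,0],[1,-0.012,-0.013,0.7,0],[1,-0.012,-0.013,0.7,0]]]'
python3 -m pendant '[[[1,0,0,0.12,0],[1,0,0,0.24,0],[1,0,0,0.32,0],[1,0,0,0.38,0],[1,0,0,0.42,0],[1,0,0,0.42,0],[1,0,0,0.42,0]]]'
```

```text
t: 44.3
tcp_pos: [518.9, -330.5, 297.7]
tcp_rot: [[-0.96, 0.28, -0.002], [0.28, 0.96, 0.001], [0.002, 0.0, -1.0]]
wrist_force: [-0.3, 0.9, -1.9]
grip_width: 25.2
finger_force: 59.3
t: 45.0
tcp_pos: [519.3, -330.9, 265.5]
tcp_rot: [[-0.96, 0.281, 0.0], [0.281, 0.96, -0.0], [-0.0, -0.0, -1.0]]
wrist_force: [0.3, -0.0, -1.9]
grip_width: 25.5
finger_force: 59.3
```

```bash
python3 -m pendant '[[[1,0.005,-0.01,0.03,0],[1,0.005,-0.01,0.05,0],[1,0.005,-0.01,0.06,0],[1,0.005,-0.01,0.06,0],[1,0.005,-0.01,0.06,0]]]'
```

```text
t: 45.5
tcp_pos: [518.6, -331.4, 260.6]
tcp_rot: [[-0.96, 0.28, 0.0], [0.28, 0.96, -0.0], [-0.0, 0.0, -1.0]]
wrist_force: [-0.6, 0.7, -1.8]
grip_width: 25.4
finger_force: 59.3
```

```bash
python3 -m pendant '[[[0.3,0,0,0,0],[0,0,0,0,0],[-0.5,0,0,0,0],[-1,0,0,0,0],[-1,0,0,0,0],[-1,0,0,0,0],[-1,0,0,0,0]]]'
python3 -m pendant '[[[-1,0,0,-0.3,0],[-1,0,0,-0.8,0],[-1,0,0,-1,0]]]' >/dev/null
python3 -m pendant '[[[-1,0,0,-0.4,0],[-1,0,0,-0.8,0],[-1,0,0,-0.8,0]]]'
python3 -m pendant '[[[-1,0.511,0.869,0,0],[-1,0.511,0.869,0,0]]]' >/dev/null
python3 -m pendant '[[[-1,0.511,0.869,0,0],[-1,0.511,0.869,0,0]]]' >/dev/null
python3 -m pendant '[[[-1,0.511,0.869,0,0],[-1,0.511,0.869,0,0]]]' >/dev/null
python3 -m pendant '[[[-1,0.511,0.869,0,0],[-1,0.511,0.869,0,0]]]' >/dev/null
python3 -m pendant '[[[-1,0.511,0.869,0,0],[-1,0.511,0.869,0,0],[-1,0.511,0.869,0,0],[-1,0.511,0.869,0,0],[-1,0.511,0.869,0,0]]]'
python3 - <<'E'
from h import *
w,c=snap('wrist','w11.png'); np.save('w11.npy',c)
t,_=snap('top','t11.png')
b=cv2.resize(t[110:230,200:420],None,fx=2.3,fy=2.3)
cv2.imwrite('pics/v11.png',np.vstack([w[:, :],b[:, :512].copy() if b.shape[1]==512 else cv2.copyMakeBorder(b,0,0,0,max(0,512-b.shape[1]),0)[:210,:512]])[:600])
E
```

```text
t: 46.2
tcp_pos: [518.6, -331.4, 260.6]
tcp_rot: [[-0.96, 0.28, 0.0], [0.28, 0.96, -0.0], [-0.0, 0.0, -1.0]]
wrist_force: [-0.4, -0.7, 0.1]
grip_width: 85.7
finger_force: 0.0
t: 46.8
tcp_pos: [519.2, -332.5, 408.9]
tcp_rot: [[-0.96, 0.281, 0.007], [0.281, 0.96, -0.003], [-0.008, -0.001, -1.0]]
wrist_force: [0.1, -0.0, -0.5]
grip_width: 85.4
finger_force: 0.0
t: 48.1
tcp_pos: [420.0, 58.5, 404.3]
tcp_rot: [[-0.959, 0.282, -0.0], [0.282, 0.959, -0.0], [0.0, -0.0, -1.0]]
wrist_force: [1.2, -0.2, -0.3]
grip_width: 85.2
finger_force: 0.0
```

View pics/v11.png

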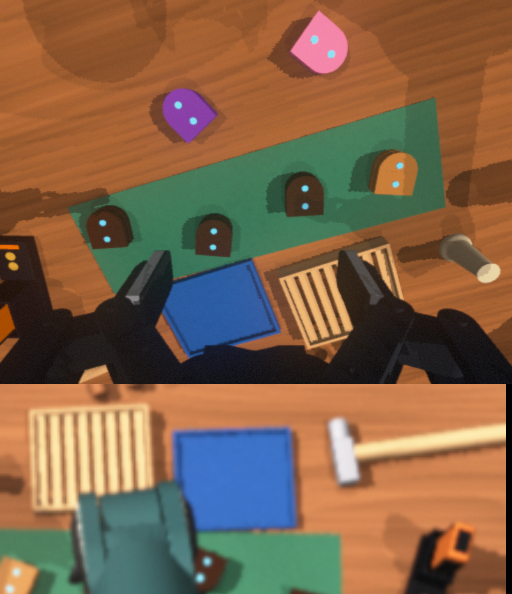

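The meter stands upright in its dock, at the lower right of the top view. The rack's near corners are at wrist (279,279) and (388,244), and the tray is visible. Computing heel, rack and tray poses.

```bash
cat > p.py <<'E'
from h import *
def heels(im,c,s,bias=(-1.0,2.4)):
    R=np.array(s['tcp_rot'])[:2,:2]
    P=[d[2]-R@np.array(bias) for d in dots(im,c,26)]; out=[]
    for i in range(len(P)):
        for j in range(i):
            if 21<np.linalg.norm(P[i]-P[j])<27.5:
                f,b=(P[i],P[j]) if P[i][0]>P[j][0] else (P[j],P[i])
                if b[0]>400: out.append((f,b,np.degrees(np.arctan2(*(f-b)[::-1]))))
    return sorted(out,key=lambda h:-h[0][1])
def pose(s): R=np.array(s['tcp_rot']); return np.degrees(np.arctan2(-R[1,0],-R[0,0]))
E
python3 - <<'E'
from p import *
w=cv2.imread('pics/w11.png');c=np.load('w11.npy',allow_pickle=True).item();s=arm.state()
print('toolyaw',pose(s))
for f,b,y in heels(w,c,s): print('heel front',f.round(1),'back',b.round(1),'yaw',y.round(1))
print('rack w11',ray(c,[(279,279),(388,244),(310,347)],21).round(1).tolist())
print('tray w11',ray(c,[(253,259),(279,332),(190,354)],10).round(1).tolist())
ct=arm.calibration('top');t=cv2.imread('pics/top0.png')
print('rack top',ray(ct,[(213,121.3),(265.2,118.7),(267,164.3),(214.3,165.7)],21).round(1).tolist())
hsv=cv2.cvtColor(t,cv2.COLOR_BGR2HSV)
m=cv2.inRange(hsv,(10,30,170),(35,150,255)); m[:, :205]=0;m[:,275:]=0;m[:112]=0;m[172:]=0
m=cv2.morphologyEx(m,cv2.MORPH_CLOSE,np.ones((7,7)))
r=cv2.minAreaRect(max(cv2.findContours(m,0,1)[0],key=cv2.contourArea));print(r,ray(ct,cv2.boxPoints(r),21).round(1).tolist(),ray(ct,r[0],21))
m=cv2.inRange(hsv,(105,150,60),(125,255,255))
r=cv2.minAreaRect(max(cv2.findContours(m,0,1)[0],key=cv2.contourArea));print('tray',ray(ct,cv2.boxPoints(r),10).round(1).tolist(),ray(ct,r[0],10))
print('top-cam dots');[print(*d) for d in dots(t,ct,26) if 1]
E
```

```text
toolyaw -16.431771316501006
heel front [492.1 219.8] back [469.7 227.6] yaw -19.2
heel front [489.2 103.9] back [465.5 109.3] yaw -12.8
heel front [512.5 -30.1] back [489.7 -20.9] yaw -22.0
heel front [ 460.6 -163. ] back [ 437.  -157.5] yaw -13.1
rack w11 [[592.8, 45.0], [580.2, 203.2], [729.4, 59.7]]
tray w11 [[557.2, 16.5], [697.2, 18.4], [700.4, -133.9]]
rack top [[716.4, 211.2], [728.5, 49.0], [581.9, 40.4], [573.9, 201.0]]
((238.88624572753906, 144.5428466796875), (53.268310546875, 54.07540512084961), 87.79740142822266) [[723.8, 218.3], [734.5, 50.1], [563.6, 40.2], [553.5, 204.4]] [[642.8174023  128.23712428]]
tray [[692.1, 15.3], [701.9, -140.9], [565.6, -145.2], [556.2, 8.0]] [[628.3145287  -65.67118235]]
top-cam dots
```

```bash
python3 -m pendant '[[[-1,-0.657,0.787,0,-0.04],[-1,-0.657,0.787,0,-0.04],[-1,-0.657,0.787,0.5,-0.04],[-1,-0.657,0.787,0.9,-0.04]]]' >/dev/null
python3 -m pendant '[[[-1,0,0,0.5,0],[-1,0,0,1,0],[-1,0,0,1,0],[-1,0,0,1,0]]]'
python3 - <<'E'
from p import *
s=arm.state();print(rel([488.2,104.1,180]).round(3),pose(s))
E
```

```text
t: 49.0
tcp_pos: [488.4, 104.3, 252.7]
tcp_rot: [[-0.975, 0.221, -0.001], [0.221, 0.975, -0.001], [0.001, -0.001, -1.0]]
wrist_force: [1.4, 0.2, 0.5]
grip_width: 85.3
finger_force: 0.0
[ 0.001 -0.002  0.909] -12.788331278607348
```

```bash
python3 -m pendant '[[[-1,0,0,0.5,0],[-1,0,0,0.8,0],[-1,0,0,0.91,0],[-1,0,0,0.91,0],[-1,0,0,0.91,0]]]'
python3 -m pendant '[[[-0.5,0,0,0,0],[0,0,0,0,0],[1,0,0,0,0],[1,0,0,0,0],[1,0,0,0,0],[1,0,0,0,0],[1,0,0,0,0]]]' 60
python3 -m pendant '[[[1,0,0,-0.2,0],[1,0,0,-0.5,0],[1,0,0,-0.8,0],[1,0,0,-0.8,0],[1,0,0,-0.8,0]]]'
python3 - <<'E'
from p import *
s=arm.state();print(rel([632.7,164.7,260]).round(3),(pose(s)-4.4)/90)
E
```

```text
t: 49.5
tcp_pos: [489.0, 105.3, 181.6]
tcp_rot: [[-0.975, 0.22, 0.003], [0.22, 0.976, 0.001], [-0.003, 0.002, -1.0]]
wrist_force: [-0.1, 0.5, -0.3]
grip_width: 85.5
finger_force: 0.0
t: 50.2
tcp_pos: [488.4, 105.4, 180.9]
tcp_rot: [[-0.976, 0.22, 0.001], [0.22, 0.976, 0.001], [-0.001, 0.001, -1.0]]
wrist_force: [-1.7, -1.1, 8.7]
grip_width: 46.8
finger_force: 61.3
t: 50.7
tcp_pos: [487.9, 105.5, 244.0]
tcp_rot: [[-0.976, 0.219, 0.001], [0.219, 0.976, 0.001], [-0.001, 0.001, -1.0]]
wrist_force: [0.4, 0.4, -1.5]
grip_width: 46.7
finger_force: 62.4
[-1.604  1.119 -0.198] -0.18958208405518387
```

```bash
python3 -m pendant '[[[1,-0.4,0.28,0,0],[1,-0.8,0.56,0,0],[1,-0.8,0.56,0,0]]]' >/dev/null
python3 -m pendant '[[[1,-0.4,0.28,0,-0.08],[1,-0.8,0.56,0,-0.16],[1,-0.8,0.56,0,-0.19],[1,-0.8,0.56,0,-0.19],[1,-0.8,0.56,0,-0.19]]]'
python3 - <<'E'
from p import *
s=arm.state();print(rel([632.7,164.7,195]).round(3),pose(s))
E
```

```text
t: 51.5
tcp_pos: [631.4, 163.9, 242.2]
tcp_rot: [[-0.997, -0.075, -0.003], [-0.075, 0.997, -0.001], [0.003, -0.001, -1.0]]
wrist_force: [-0.4, 0.5, -1.1]
grip_width: 46.3
finger_force: 62.4
[-0.018  0.01   0.59 ] 4.303182613909938
```

```bash
python3 -m pendant '[[[1,-0.015,0.01,0.3,0],[1,-0.015,0.01,0.5,0],[1,-0.015,0.01,0.57,0],[1,-0.015,0.01,0.59,0],[1,-0.015,0.01,0.6,0],[1,-0.015,0.01,0.6,0],[1,-0.015,0.01,0.6,0]]]'
python3 -m pendant '[[[0,0,0,0,0],[-0.5,0,0,0,0],[-0.5,0,0,0,0],[-0.5,0,0,0,0],[-0.5,0,0,0,0]]]'
python3 -m pendant '[[[-0.5,0,0,-0.3,0],[-0.5,0,0,-0.8,0],[-0.8,0,0,-1,0],[-1,0,0,-1,0],[-1,0,0,-1,0]]]'
python3 - <<'E'
from p import *
s=arm.state();print(rel([511.6,-29.7,180]).round(3),'turn',(pose(s)+22)/90)
E
```

```text
t: 52.2
tcp_pos: [633.9, 165.5, 196.5]
tcp_rot: [[-0.997, -0.077, 0.001], [-0.077, 0.997, 0.0], [-0.001, 0.0, -1.0]]
wrist_force: [0.1, 0.3, -1.1]
grip_width: 46.2
finger_force: 62.4
t: 52.7
tcp_pos: [633.7, 165.5, 195.8]
tcp_rot: [[-0.997, -0.077, 0.0], [-0.077, 0.997, 0.0], [-0.0, 0.0, -1.0]]
wrist_force: [0.3, -0.4, -0.4]
grip_width: 64.1
finger_force: 0.0
t: 53.2
tcp_pos: [633.3, 165.5, 275.4]
tcp_rot: [[-0.997, -0.077, -0.0], [-0.077, 0.997, 0.0], [0.0, 0.0, -1.0]]
wrist_force: [0.6, -0.4, 0.5]
grip_width: 85.7
finger_force: 0.0
[ 1.705 -2.316  1.192] turn 0.2935489179474668
```

```bash
python3 -m pendant '[[[-1,0.568,-0.772,0,0],[-1,0.568,-0.772,0,0]]]' >/dev/null
python3 -m pendant '[[[-1,0.568,-0.772,0,0],[-1,0.568,-0.772,0,0]]]' >/dev/null
python3 -m pendant '[[[-1,0.568,-0.772,0,0.08],[-1,0.568,-0.772,0,0.16],[-1,0.568,-0.772,0,0.24],[-1,0.568,-0.772,0,0.293],[-1,0.568,-0.772,0,0.293],[-1,0.568,-0.772,0,0.293]]]'
cat > g.py <<'E'
from p import *
import sys
s=arm.state();w,c=snap('wrist',sys.argv[1])
for f,b,y in heels(w,c,s):
    u=(f-b)/np.linalg.norm(f-b); print('heel',f.round(1),y.round(1),'shift to z180',rel([*(f-u),180]).round(3),'turn',((pose(s)-y)/90).round(3))
E
python3 g.py w12.png
```

```text
t: 54.2
tcp_pos: [511.6, -29.5, 274.7]
tcp_rot: [[-0.928, 0.372, -0.002], [0.372, 0.928, -0.0], [0.002, -0.001, -1.0]]
wrist_force: [0.4, -0.3, -0.8]
grip_width: 85.1
finger_force: 0.0
heel [511.6 -29.5] -21.4 shift to z180 [0.013 0.    1.187] turn -0.005
heel [ 459.7 -162.5] -12.2 shift to z180 [-0.003 -1.786  1.188] turn -0.106
```

```bash
python3 -m pendant '[[[-1,0.013,0,0.4,0],[-1,0.013,0,0.8,0],[-1,0.013,0,0.9,0]]]' >/dev/null
python3 -m pendant '[[[-1,0,0,0.2,0],[-1,0,0,0.28,0],[-1,0,0,0.28,0],[-1,0,0,0.28,0]]]'
python3 -m pendant '[[[-0.5,0,0,0,0],[0,0,0,0,0],[1,0,0,0,0],[1,0,0,0,0],[1,0,0,0,0],[1,0,0,0,0],[1,0,0,0,0]]]' 60
python3 -m pendant '[[[1,0,0,-0.2,0],[1,0,0,-0.5,0],[1,0,0,-0.8,0],[1,0,0,-0.8,0],[1,0,0,-0.8,0]]]'
python3 - <<'E'
from p import *
s=arm.state();print(rel([638.9,84.9,245]).round(3),(pose(s)-4.4)/90)
E
```

```text
t: 54.95
tcp_pos: [511.4, -29.5, 182.0]
tcp_rot: [[-0.927, 0.374, 0.001], [0.374, 0.927, 0.0], [-0.001, 0.0, -1.0]]
wrist_force: [-0.5, -0.2, -0.3]
grip_width: 85.2
finger_force: 0.0
t: 55.65
tcp_pos: [511.4, -29.3, 182.3]
tcp_rot: [[-0.927, 0.374, 0.001], [0.374, 0.927, 0.001], [-0.001, 0.001, -1.0]]
wrist_force: [-0.4, 0.4, 6.9]
grip_width: 46.4
finger_force: 61.7
t: 56.15
tcp_pos: [511.0, -29.1, 245.6]
tcp_rot: [[-0.928, 0.374, 0.001], [0.374, 0.928, 0.0], [-0.001, 0.001, -1.0]]
wrist_force: [0.4, -1.0, -0.7]
grip_width: 46.5
finger_force: 61.9
[-0.951  1.919  0.009] -0.2926072040884408
```

```bash
python3 -m pendant '[[[1,-0.2,0.4,0,0],[1,-0.317,0.64,0,0]]]' >/dev/null
python3 -m pendant '[[[1,-0.2,0.4,0,0],[1,-0.317,0.64,0,0]]]' >/dev/null
python3 -m pendant '[[[1,-0.317,0.64,0,-0.08],[1,-0.317,0.64,0,-0.16],[1,-0.317,0.64,0,-0.24],[1,-0.317,0.64,0,-0.293],[1,-0.317,0.64,0,-0.293],[1,-0.317,0.64,0,-0.293]]]'
python3 - <<'E'
from p import *
s=arm.state();print(rel([638.9,84.9,195.5]).round(3),pose(s))
E
```

```text
t: 57.15
tcp_pos: [638.6, 84.3, 244.1]
tcp_rot: [[-0.997, -0.074, -0.002], [-0.074, 0.997, -0.0], [0.002, -0.0, -1.0]]
wrist_force: [0.1, 0.5, -0.6]
grip_width: 46.7
finger_force: 62.0
[-0.005  0.007  0.608] 4.271575730496986
```

```bash
python3 -m pendant '[[[1,-0.005,0.005,0.3,0],[1,-0.005,0.005,0.5,0],[1,-0.005,0.005,0.57,0],[1,-0.005,0.005,0.6,0],[1,-0.005,0.005,0.61,0],[1,-0.005,0.005,0.61,0],[1,-0.005,0.005,0.61,0]]]'
python3 -m pendant '[[[0,0,0,0,0],[-0.5,0,0,0,0],[-0.5,0,0,0,0],[-0.5,0,0,0,0],[-0.5,0,0,0,0]]]'
python3 -m pendant '[[[-0.5,0,0,-0.3,0],[-0.5,0,0,-0.8,0],[-0.8,0,0,-1,0],[-1,0,0,-1,0],[-1,0,0,-1,0]]]'
python3 - <<'E'
from p import *
s=arm.state();print(rel([459,-162.4,180]).round(3),'turn',(pose(s)+12.6)/90)
E
```

```text
t: 57.85
tcp_pos: [639.7, 85.1, 197.3]
tcp_rot: [[-0.997, -0.077, 0.001], [-0.077, 0.997, 0.0], [-0.001, 0.0, -1.0]]
wrist_force: [0.5, 0.6, -0.8]
grip_width: 46.9
finger_force: 62.0
t: 58.35
tcp_pos: [639.4, 85.0, 196.6]
tcp_rot: [[-0.997, -0.077, 0.0], [-0.077, 0.997, 0.0], [-0.0, 0.0, -1.0]]
wrist_force: [0.0, -0.7, 0.0]
grip_width: 64.3
finger_force: 0.0
t: 58.85
tcp_pos: [639.1, 85.2, 276.2]
tcp_rot: [[-0.997, -0.077, -0.0], [-0.077, 0.997, 0.0], [0.0, 0.0, -1.0]]
wrist_force: [-0.1, -0.5, -0.5]
grip_width: 85.4
finger_force: 0.0
[ 2.483 -2.912  1.202] turn 0.18910585551064646
```

```bash
python3 -m pendant '[[[-1,0.62,-0.728,0,0],[-1,0.62,-0.728,0,0]]]' >/dev/null
python3 -m pendant '[[[-1,0.62,-0.728,0,0],[-1,0.62,-0.728,0,0]]]' >/dev/null
python3 -m pendant '[[[-1,0.62,-0.728,0,0],[-1,0.62,-0.728,0,0]]]' >/dev/null
python3 -m pendant '[[[-1,0.62,-0.728,0,0.08],[-1,0.62,-0.728,0,0.16],[-1,0.62,-0.728,0,0.189],[-1,0.62,-0.728,0,0.189],[-1,0.62,-0.728,0,0.189]]]'
python3 g.py w13.png
```

```text
t: 59.95
tcp_pos: [459.5, -161.9, 275.6]
tcp_rot: [[-0.976, 0.216, -0.002], [0.216, 0.976, 0.0], [0.002, -0.0, -1.0]]
wrist_force: [0.9, 1.7, -0.1]
grip_width: 85.4
finger_force: 0.0
heel [ 460.6 -161.7] -11.7 shift to z180 [-1.000e-03  2.000e-03  1.197e+00] turn -0.009
```

```bash
python3 -m pendant '[[[-1,0,0,0.4,0],[-1,0,0,0.8,0],[-1,0,0,0.9,0]]]' >/dev/null
python3 -m pendant '[[[-1,0,0,0.2,0],[-1,0,0,0.29,0],[-1,0,0,0.29,0],[-1,0,0,0.29,0]]]'
python3 -m pendant '[[[-0.5,0,0,0,0],[0,0,0,0,0],[1,0,0,0,0],[1,0,0,0,0],[1,0,0,0,0],[1,0,0,0,0],[1,0,0,0,0]]]' 60
python3 -m pendant '[[[1,0,0,-0.2,0],[1,0,0,-0.5,0],[1,0,0,-0.8,0],[1,0,0,-0.8,0],[1,0,0,-0.8,0]]]'
python3 - <<'E'
from p import *
s=arm.state();print(rel([695.6,129.4,245]).round(3),(pose(s)-4.4)/90)
E
```

```text
t: 60.7
tcp_pos: [459.9, -162.5, 181.9]
tcp_rot: [[-0.976, 0.218, 0.001], [0.218, 0.976, -0.0], [-0.001, 0.0, -1.0]]
wrist_force: [0.4, -0.1, 0.1]
grip_width: 85.7
finger_force: 0.0
t: 61.4
tcp_pos: [459.8, -162.5, 182.2]
tcp_rot: [[-0.976, 0.218, 0.001], [0.218, 0.976, 0.0], [-0.001, 0.001, -1.0]]
wrist_force: [-1.0, 1.0, 7.0]
grip_width: 46.6
finger_force: 61.6
t: 61.9
tcp_pos: [459.6, -162.3, 245.6]
tcp_rot: [[-0.976, 0.218, 0.001], [0.218, 0.976, 0.0], [-0.001, 0.0, -1.0]]
wrist_force: [-0.5, 0.5, -1.5]
grip_width: 46.5
finger_force: 62.1
[-2.086  4.201  0.011] -0.1886196037302566
```

```bash
python3 -m pendant '[[[1,-0.2,0.42,0,0],[1,-0.417,0.84,0,0]]]' >/dev/null
python3 -m pendant '[[[1,-0.2,0.42,0,0],[1,-0.417,0.84,0,0]]]' >/dev/null
python3 -m pendant '[[[1,-0.2,0.42,0,0],[1,-0.417,0.84,0,0]]]' >/dev/null
python3 -m pendant '[[[1,-0.2,0.42,0,0],[1,-0.417,0.84,0,0]]]' | tail -2
python3 -m pendant '[[[1,-0.2,0.42,0,-0.08],[1,-0.417,0.84,0,-0.16],[1,-0.417,0.84,0,-0.189],[1,-0.417,0.84,0,-0.189],[1,-0.417,0.84,0,-0.189]]]'
python3 - <<'E'
from p import *
s=arm.state();print(rel([695.6,129.4,196]).round(3),pose(s))
E
```

```text
grip_width: 46.5
finger_force: 62.1
t: 63.2
tcp_pos: [694.9, 127.9, 243.7]
tcp_rot: [[-0.997, -0.074, -0.003], [-0.074, 0.997, -0.001], [0.003, -0.001, -1.0]]
wrist_force: [-0.4, -0.5, -0.3]
grip_width: 46.6
finger_force: 62.1
[-0.012  0.019  0.596] 4.266607347691545
```

```bash
python3 -m pendant '[[[1,-0.008,0.01,0.3,0],[1,-0.008,0.01,0.5,0],[1,-0.008,0.01,0.57,0],[1,-0.008,0.01,0.6,0],[1,-0.008,0.01,0.605,0],[1,-0.008,0.01,0.605,0],[1,-0.008,0.01,0.605,0]]]'
python3 -m pendant '[[[0,0,0,0,0],[-0.5,0,0,0,0],[-0.5,0,0,0,0],[-0.5,0,0,0,0],[-0.5,0,0,0,0]]]'
python3 -m pendant '[[[-0.5,0,0,-0.3,0],[-0.5,0,0,-0.8,0],[-0.8,0,0,-1,0],[-1,0,0,-1,0],[-1,0,0,-1,0]]]'
python3 - <<'E'
from p import *
s=arm.state();print(rel([491.2,220.1,180]).round(3),'turn',(pose(s)+19.2)/90)
E
```

```text
t: 63.9
tcp_pos: [696.5, 129.9, 197.8]
tcp_rot: [[-0.997, -0.077, 0.001], [-0.077, 0.997, 0.0], [-0.001, 0.0, -1.0]]
wrist_force: [-0.4, 0.0, -0.3]
grip_width: 46.6
finger_force: 62.1
t: 64.4
tcp_pos: [696.2, 129.9, 197.0]
tcp_rot: [[-0.997, -0.077, 0.0], [-0.077, 0.997, 0.0], [-0.0, 0.0, -1.0]]
wrist_force: [-0.3, -0.7, 0.3]
grip_width: 64.1
finger_force: 0.0
t: 64.9
tcp_pos: [695.8, 130.0, 276.5]
tcp_rot: [[-0.997, -0.077, -0.0], [-0.077, 0.997, 0.0], [0.0, 0.0, -1.0]]
wrist_force: [0.4, -0.1, -0.2]
grip_width: 85.0
finger_force: 0.0
[2.463 1.32  1.208] turn 0.2624158765145339
```

```bash
python3 -m pendant '[[[-1,0.821,0.44,0,0],[-1,0.821,0.44,0,0]]]' >/dev/null
python3 -m pendant '[[[-1,0.821,0.44,0,0],[-1,0.821,0.44,0,0]]]' >/dev/null
python3 -m pendant '[[[-1,0.821,0.44,0,0.08],[-1,0.821,0.44,0,0.16],[-1,0.821,0.44,0,0.24],[-1,0.821,0.44,0,0.262],[-1,0.821,0.44,0,0.262],[-1,0.821,0.44,0,0.262]]]'
python3 g.py w14.png
```

```text
t: 65.9
tcp_pos: [491.9, 219.6, 276.4]
tcp_rot: [[-0.945, 0.327, -0.0], [0.327, 0.945, -0.001], [0.0, -0.001, -1.0]]
wrist_force: [-0.6, -0.1, -0.1]
grip_width: 85.6
finger_force: 0.0
heel [491.8 218.9] -19.5 shift to z180 [ 0.012 -0.007  1.207] turn 0.004
```

```bash
python3 -m pendant '[[[-1,0.012,-0.007,0.4,0],[-1,0.012,-0.007,0.8,0],[-1,0.012,-0.007,0.9,0]]]' >/dev/null
python3 -m pendant '[[[-1,0,0,0.2,0],[-1,0,0,0.3,0],[-1,0,0,0.3,0],[-1,0,0,0.3,0]]]'
python3 -m pendant '[[[-0.5,0,0,0,0],[0,0,0,0,0],[1,0,0,0,0],[1,0,0,0,0],[1,0,0,0,0],[1,0,0,0,0],[1,0,0,0,0]]]' 60
python3 -m pendant '[[[1,0,0,-0.2,0],[1,0,0,-0.5,0],[1,0,0,-0.8,0],[1,0,0,-0.8,0],[1,0,0,-0.8,0]]]'
python3 - <<'E'
from p import *
s=arm.state();print(rel([641,-62.5,245]).round(3),(pose(s)-2.5)/90)
E
```

```text
t: 66.65
tcp_pos: [490.9, 219.9, 181.5]
tcp_rot: [[-0.945, 0.328, 0.001], [0.328, 0.945, 0.001], [-0.001, 0.001, -1.0]]
wrist_force: [0.4, 0.8, 0.2]
grip_width: 85.3
finger_force: 0.0
t: 67.35
tcp_pos: [490.8, 220.1, 181.9]
tcp_rot: [[-0.945, 0.328, 0.001], [0.328, 0.945, 0.001], [-0.001, 0.001, -1.0]]
wrist_force: [-0.4, -0.1, 4.7]
grip_width: 46.7
finger_force: 62.2
t: 67.85
tcp_pos: [490.5, 220.0, 245.9]
tcp_rot: [[-0.945, 0.328, 0.001], [0.328, 0.945, 0.001], [-0.001, 0.002, -1.0]]
wrist_force: [-0.8, 0.2, -1.0]
grip_width: 46.3
finger_force: 61.8
[-2.936 -2.719  0.01 ] -0.24054519822055132
```

```bash
python3 -m pendant '[[[1,-0.367,-0.34,0,0],[1,-0.734,-0.68,0,0]]]' >/dev/null
python3 -m pendant '[[[1,-0.367,-0.34,0,0],[1,-0.734,-0.68,0,0]]]' >/dev/null
python3 -m pendant '[[[1,-0.367,-0.34,0,0],[1,-0.734,-0.68,0,0]]]' | tail -2
python3 -m pendant '[[[1,-0.367,-0.34,0,-0.08],[1,-0.734,-0.68,0,-0.16],[1,-0.734,-0.68,0,-0.24],[1,-0.734,-0.68,0,-0.24],[1,-0.734,-0.68,0,-0.24]]]'
python3 - <<'E'
from p import *
s=arm.state();print(rel([641,-62.5,184.5]).round(3),pose(s))
E
```

```text
grip_width: 46.6
finger_force: 61.8
t: 68.95
tcp_pos: [640.3, -62.1, 243.9]
tcp_rot: [[-0.999, -0.04, -0.002], [-0.04, 0.999, 0.001], [0.002, 0.001, -1.0]]
wrist_force: [0.4, 0.5, -0.2]
grip_width: 46.5
finger_force: 61.8
[-0.01  -0.007  0.742] 2.298240183309369
```

```bash
python3 -m pendant '[[[1,-0.01,-0.005,0.4,0],[1,-0.01,-0.005,0.6,0],[1,-0.01,-0.005,0.7,0],[1,-0.01,-0.005,0.74,0],[1,-0.01,-0.005,0.755,0],[1,-0.01,-0.005,0.755,0],[1,-0.01,-0.005,0.755,0]]]'
python3 -m pendant '[[[0,0,0,0,0],[-0.5,0,0,0,0],[-0.5,0,0,0,0],[-0.5,0,0,0,0],[-0.5,0,0,0,0]]]'
python3 -m pendant '[[[-0.5,0,0,-0.3,0],[-0.5,0,0,-0.8,0],[-0.8,0,0,-1,0],[-1,0,0,-1,0],[-1,0,0,-1,0]]]' >/dev/null
python3 -m pendant '[[[-1,0.5,0,-0.5,0],[-1,1,0,-1,0],[-1,1,0,-1,0],[-1,1,0,-1,0]]]' >/dev/null
python3 -m pendant '[[[-1,0.5,0,0,0],[-1,1,0,0,0],[-1,1,0,0,0],[-1,1,0,0,0]]]' >/dev/null
python3 -m pendant '[[[-1,0.3,0,0,0],[-1,0.4,0,0,0],[-1,0.4,0,0,0],[-1,0.4,0,0,0],[-1,0.4,0,0,0]]]'
python3 - <<'E'
from h import *
t,_=snap('scene','s15.png'); w,c=snap('wrist','w15.png')
a=cv2.resize(t[140:310,80:420],(680,340)); b=cv2.resize(w[130:384],(512,254))
cv2.imwrite('pics/v15.png',np.vstack([a,cv2.copyMakeBorder(b,0,0,0,168,0)]))
E
```

```text
t: 69.65
tcp_pos: [642.1, -63.2, 185.4]
tcp_rot: [[-0.999, -0.042, 0.001], [-0.042, 0.999, -0.0], [-0.001, -0.0, -1.0]]
wrist_force: [-0.4, 0.2, 0.4]
grip_width: 46.5
finger_force: 61.8
t: 70.15
tcp_pos: [641.8, -63.2, 184.6]
tcp_rot: [[-0.999, -0.042, 0.0], [-0.042, 0.999, 0.0], [-0.0, 0.0, -1.0]]
wrist_force: [0.4, -0.4, 0.9]
grip_width: 64.2
finger_force: 0.0
t: 71.95
tcp_pos: [451.0, -71.2, 344.6]
tcp_rot: [[-0.999, -0.043, 0.001], [-0.043, 0.999, -0.0], [-0.001, -0.0, -1.0]]
wrist_force: [-0.2, -0.0, -0.4]
grip_width: 85.4
finger_force: 0.0
```

View pics/v15.png

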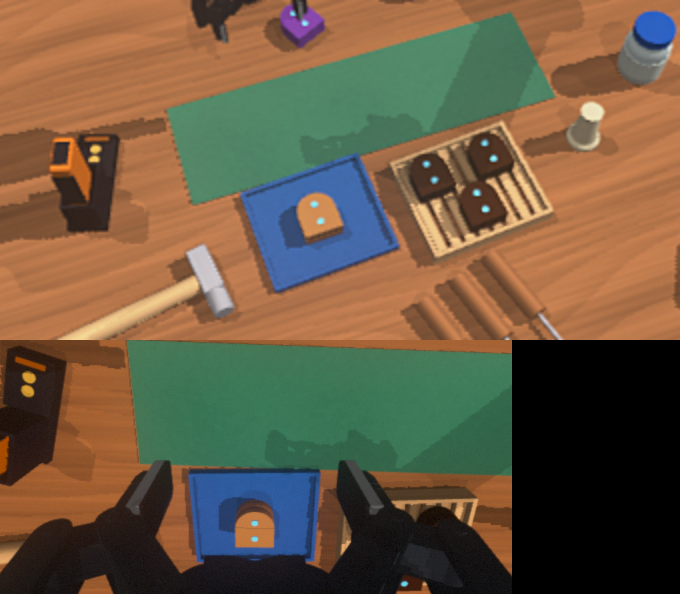

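The tan heel lies in the tray, the three dark heels lie inside the rack's lip with dots up, and the meter is upright in its dock. One numeric check of the positions before handing in.

```bash
python3 - <<'E'
from h import *
im=cv2.imread('pics/s15.png');c=arm.calibration('scene')
D=dots(im,c,39)
y=np.radians(4.4);R=np.array([[np.cos(y),-np.sin(y)],[np.sin(y),np.cos(y)]])
for a,uv,p in D: print(a,uv,'rack frame',(R.T@(p-[653.7,126.2])).round(1),'| tray z28',(ray(c,uv,28)[0]-[629,-63]).round(1))
q=np.array([(390,165),(505,122),(553,212),(437,256)])/2+[80,140]
print((R.T@(ray(c,q,21)-[653.7,126.2]).T).T.round(1).tolist())
E
```

```text
[[-65.8, -77.1], [-65.8, 85.9], [71.8, 81.6], [69.3, -74.5]]
```

```bash
python3 -c "
from cell import arm
print(arm.job_done())"
```

```text
the job is handed in; nothing more can be done
None
```

I handed the job in with every step carried out: the meter was checked on the contacts, all four heels were tested front then back, the meter is back in its dock, the three damp heels are on the rack and the dry one is in the tray; no verdict came back.

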